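Riddle the caps out of the sample jars and tip the jars

TASK

Lift the slotted basket by its canted grip, hold it over the round steel pan and shake it until the three small loose caps have dropped through the slots into the pan with both jars still in the basket. Then tip the two jars from low down into the grey rectangular tray, without letting them crash, and put the empty basket back level on its white board and let go. Do not touch jars or caps with the gripper, and leave the other things on the counter undisturbed.

Things in the scene. Friction and masses are not known exactly. Their poses are not given: they have to be found in the camera images.
- basket: stainless slotted riddle basket, 206 mm long (x), 152 mm wide (y), 0.28 to 0.5 kg empty; walls 50 mm high on three sides, reaching down to z 0 as its feet; the +x end has no wall and is the pouring end. Origin on its underside (z 0) midway between the side walls, which span x -91 to +115 mm; z up. A round-bar bail arches from the side walls up to the grip.
- grip (a point): centre of the black grip bar on the bail, at (5, 0, 128) mm in the basket frame; 100 mm long along basket y, 22 mm thick, 30 mm deep. Canted 30 degrees about y: its flat pinch faces look along +-(0.866, 0, 0.5) in the basket frame, so fingers pinching it squarely point along (0.5, 0, -0.866), down and towards the pouring end.
- slots (a point): middle of the slotted floor, at (22, 0, 12) mm in the basket frame. Four slots along x, each 27 mm wide, from x -35 to +78 mm, centred at y -49.5, -16.5, 16.5, 49.5 mm, round bars 6 mm thick between. Behind them, from x -91 to -35 mm, the floor is a solid heel plate, level with the bars.
- lip (a point): middle of the pouring lip's edge, at (115, 0, 18.5) mm in the basket frame. The lip slopes up at 18 degrees, from 5 mm below floor level at x 78 mm to 6 mm above it here: jars stay in while the basket is level or dipped by up to about 15 degrees, and slide out when it is tipped steeply (45 to 70 degrees).
- board: fixed white board 230 x 190 x 12 mm on which the basket starts, basket x along board x and the basket's walls centred within about 15 mm; origin at the centre of its underside (top 12 mm higher), x along its length
- pan: fixed round open steel pan, 230 mm across, 55 mm high, wall 4 mm, inner floor 5 mm up; origin at the centre of its underside
- tray: fixed grey rectangular open tray with a black lining, 220 (x) by 210 (y) mm, 50 mm high, wall 6 mm, inner floor 6 mm up; origin at the centre of its underside
- jar_a: closed amber glass sample jar with a white screw lid, a plain cylinder 46 mm across and 84 mm long (about 90 g); origin at its centre, x along its axis towards the lid; starts lying in an outer slot of the basket (lid towards the pouring lip) and is too big to pass the slots
- jar_b: closed amber glass sample jar with a white screw lid, a plain cylinder 46 mm across and 84 mm long (about 90 g); origin at its centre, x along its axis towards the lid; starts lying in an outer slot of the basket (lid towards the pouring lip) and is too big to pass the slots
- cap_a: loose aluminium vial cap, a solid disc 22 mm across and 12 mm high (12 g); origin at the centre of its underside; starts flat on the basket's solid heel plate
- cap_b: loose aluminium vial cap, a solid disc 22 mm across and 12 mm high (12 g); origin at the centre of its underside; starts flat on the basket's solid heel plate
- cap_c: loose aluminium vial cap, a solid disc 22 mm across and 12 mm high (12 g); origin at the centre of its underside; starts flat on the basket's solid heel plate
- flask: bystander: green glass bottle, 64 mm across, 150 mm high; origin at the centre of its underside
- beaker: bystander: glass beaker, 70 mm across, 90 mm high; origin at the centre of its underside
- reagent: bystander: clear glass jar with a black lid, 70 mm across, 120 mm high; origin at the centre of its underside
Things that resemble listed ones, but are neither listed nor needed, are in the scene too. What is shaped like the pan but purple is not meant.

How it is judged:
On the way, in this order (a step that is already met when the one before it is completed fails the run):
1. the three caps lie in the pan while both jars are still in the basket (horizontal distance between each of cap_a, cap_b, cap_c and pan below 0.112 m and height (world z) of each of cap_a, cap_b, cap_c below 0.045 m and x of jar_a in the frame of basket between -0.09 and 0.1 m and y of jar_a in the frame of basket between -0.075 and 0.075 m and z of jar_a in the frame of basket between 0.02 and 0.08 m and x of jar_b in the frame of basket between -0.09 and 0.1 m and y of jar_b in the frame of basket between -0.075 and 0.075 m and z of jar_b in the frame of basket between 0.02 and 0.08 m), for 0.2 s.
2. both jars lie in the tray, the basket clear of it (x of jar_a in the frame of tray between -0.105 and 0.105 m and y of jar_a in the frame of tray between -0.1 and 0.1 m and z of jar_a in the frame of tray between 0 and 0.06 m and x of jar_b in the frame of tray between -0.105 and 0.105 m and y of jar_b in the frame of tray between -0.1 and 0.1 m and z of jar_b in the frame of tray between 0 and 0.06 m and contact force between basket and tray below 0.5 N), for 0.2 s.
At the end, for the whole second after the job is handed in: The three caps lie in the pan, both jars lie at rest inside the tray, and the basket stands released on the board: level within 0.06 rad, its underside on the board, its origin in the board's frame between -60 and +40 mm in x and within 45 mm in y (horizontal distance between each of cap_a, cap_b, cap_c and pan below 0.112 m and height (world z) of each of cap_a, cap_b, cap_c below 0.045 m and x of jar_a in the frame of tray between -0.105 and 0.105 m and y of jar_a in the frame of tray between -0.1 and 0.1 m and z of jar_a in the frame of tray between 0 and 0.06 m and x of jar_b in the frame of tray between -0.105 and 0.105 m and y of jar_b in the frame of tray between -0.1 and 0.1 m and z of jar_b in the frame of tray between 0 and 0.06 m and linear speed of each of jar_a, jar_b below 0.05 m/s and x of basket in the frame of board between -0.06 and 0.04 m and y of basket in the frame of board between -0.045 and 0.045 m and z of basket in the frame of board between 0.008 and 0.018 m and angle between basket's own z axis and vertical below 0.06 rad and linear speed of basket below 0.02 m/s); the robot touches nothing.
It fails at once if a jar falls too far (moves faster than 1.5 m/s) (linear speed of any of jar_a, jar_b above 1.5 m/s).
It fails at once if a jar lands in the pan or on the board (contact force between any of jar_a, jar_b and pan above 0.3 N or contact force between any of jar_a, jar_b and board above 0.3 N).
It fails at once if a cap lands in the tray or on the board (contact force between any of cap_a, cap_b, cap_c and tray above 0.05 N or contact force between any of cap_a, cap_b, cap_c and board above 0.05 N).
It fails at once if the gripper touches a jar or a cap (contact force between any of cap_a, cap_b, cap_c, jar_a, jar_b and the fingers above 0.3 N).
It fails at once if a bystander is pushed over 30 mm or tipped (distance of any of flask, beaker, reagent from where it was at the start of the episode above 0.03 m or angle between any of flask, beaker, reagent's own z axis and vertical above 0.3 rad).
It also fails if it takes over 64 s, if anything falls off the work surface, if the arm or the gripper's body presses on something with over 40 N, if the wrist force passes 120 N, or if a joint passes its speed limit or range.

ROBOT

A 7-joint arm with a two-finger parallel gripper is mounted at the origin on the work surface. World frame = base frame: x ahead of the robot, y to its left, z up, the work surface at z = 0. Lengths are in m, angles in rad, forces in N, time in s.
With the tool pointing down it reaches from about 0.4 to 0.85 m from the base axis. Payload 10.4 kg.
Tool frame: the origin (TCP) lies on the mounting face of the last link; the fingertips stand r.tips_ahead ahead of it and the grasp point (between the pads) lies 164 mm ahead of it (r.tips_ahead is the distance from the TCP to the fingertips, in m); z points along the fingers, y is the line along which they close (so a half turn about z gives the same grasp; the last joint's range is limited). The gripper opens to 87 mm and grips with 3 to 60 N. Pads are 19 mm wide; open, the fingers measure 117 mm over their backs; the gripper's body (75 mm by 190 mm) begins 51 mm behind the grasp point.
Start: joints at [1.089, 0.332, -0.065, 1.46, 0.022, 1.35, -0.088], TCP at [0.277, -0.56, 0.405] pointing down, gripper open.
Joint ranges: [-2.6, 2.6], [-0.5, 2.12], [-1.47, 1.34], [0.16, 2.42], [-1.27, 4.41], [0.06, 2.06], [-2.6, 2.6]. Speed limits (rad/s): [2.22, 2.22, 2.79, 2.79, 3.14, 3.14, 3.14].

INTERFACE

Orientations are given as a unit quaternion [x, y, z, w].
In Python, from bench import telemetry, imaging, job, r gives the robot as it stands.
- The arm moves only by the tool move_arm, never from a script. Its argument "steps" is a list of rows, each an object of numbers: "dx", "dy", "dz": the shift along the tool's x, y, z in cm; "spin": the turn about the tool's z in rad. In form: [{"dx": .., "dy": .., "dz": .., "spin": ..}, ...]. A call has 1 to 12 rows; each row shifts and turns the commanded pose from where the row before left it, along the tool's axes as they then stand; what a row does not reach is not made up. A row lasts 1/10 s, in which the tool goes at most 50 mm and 8.59 degrees, less where a joint would pass 70% of its speed; a pose out of reach is approached as far as the arm can. A call with a gripper value outside its range is refused whole. "claw" is the finger opening in cm, from 0 to 8.7, set as the call begins (left out, the last holds). The fingers move at their own pace and stop on an object; "squeeze" is the grip in N (left out, the last holds). Time passes only in rows, so rows that do not move let the fingers close. It gives the time, the measured TCP pose, the force, the opening and the grip force at its end, in the units of the state.
- telemetry.read_state(): the state, without advancing time (a new reading comes with each control period).
- imaging.camera(name): name is "scene" or "top" or "wrist"; returns a dict with "img" (384x512x3 uint8, red, green, blue), "camera_matrix" (3x3 intrinsics, pixels), "R" (3x3) and "t" (3): a world point X has camera coordinates R X + t. Camera axes: x right, y down, z forward; pixel columns grow to the right and rows downward; lengths in m; the calibration is good to about 2 mm. A picture is of the moment at which its call begins. There is no depth.
- job.close_job(): hands the job in; it is judged then, once.
The state is a dict: "time": time; "joint_positions": joint angles; "joint_vel": joint speeds; "joint_torque": joint torques, N m; "ee_pos": TCP position; "eef_rot": TCP orientation; "ft_force": force on the tool from outside, world axes, zero at the start; "torque": the same for the moment, N m; "width": finger opening in m; "grip_force": force on a finger pad.
Only numpy, scipy, OpenCV 4.12 (cv2) and the standard library are available. Lean on these libraries where they do the work, as an engineer would, in place of code of your own. Each camera call takes 0.05 s, during which the arm holds its last target. There are 200 camera calls.

## Working session

There is one attempt and no reset: what is moved stays moved. The work goes in short steps, Python scripts to look and compute and a tool call to move; the robot and the scene stay as the last step left them, time stands still between calls to the robot, and variables do not carry over. Pictures are saved under pics/ and viewed, at most 10 in all, crops included, and the job is handed in when it is done.

Besides the shell and the picture viewer there is one more tool, called after "Emit:" as name(argument=value, ...), one argument or row to a line, values as JSON. move_arm: Moves the arm, as the interface text tells. Its arguments: {"type":"object","properties":{"steps":{"type":"array","items":{"type":"object","properties":{"dx":{"type":"number"},"dy":{"type":"number"},"dz":{"type":"number"},"spin":{"type":"number"}}}},"claw":{"type":"number"},"squeeze":{"type":"number"}},"required":["steps"]}

```bash
mkdir -p pics; ls; python3 - <<'E'
from bench import telemetry, imaging, job, r
import cv2,numpy as np
s=telemetry.read_state();print(s, r.tips_ahead)
for n in ["scene","top"]:
    c=imaging.camera(n);np.savez(f"pics/{n}.npz",**c)
    cv2.imwrite(f"pics/{n}0.png",c["img"][:,:,::-1]);print(n,c["camera_matrix"].tolist(),np.round(c["R"],4).tolist(),c["t"])
a=cv2.imread("pics/top0.png");cv2.imwrite("pics/top0b.png",cv2.resize(a,(800,600)))
E
```

```text
pics
{'time': 0.0, 'joint_positions': array([ 1.08942287,  0.33285605, -0.06472852,  1.46092724,  0.02158561,
        1.34992084, -0.08846835]), 'joint_vel': array([-6.67656768e-04, -1.17044471e-04, -3.59631425e-04,  1.32331466e-03,
        3.52904943e-05,  7.00874550e-05,  7.89236211e-04]), 'joint_torque': array([-6.39608788e-04, -6.23268127e+01,  2.39489641e-02, -3.89895058e+01,
       -6.15453394e-02,  3.98133975e-02,  1.74080110e-04]), 'ee_pos': array([ 0.27674332, -0.56024407,  0.40397044]), 'eef_rot': array([ 9.73797123e-01,  2.27417371e-01, -1.82050672e-04, -6.84461351e-04]), 'ft_force': array([ 0.25327843, -0.20620394, -0.5033951 ]), 'torque': array([-0.02008231,  0.01232136, -0.00252342]), 'grip_force': 0.0, 'width': 0.08678039200478722} 0.1822
scene [[400.3080451759751, 0.0, 260.4474509412605], [0.0, 400.3080451759751, 189.03996955112035], [0.0, 0.0, 1.0]] [[0.5944, 0.804, 0.0172], [0.4976, -0.3509, -0.7932], [-0.6317, 0.4801, -0.6087]] [-0.20743383 -0.20831484  1.73389148]
top [[464.8924117218179, 0.0, 248.69354742583587], [0.0, 464.8924117218179, 191.98303159106925], [0.0, 0.0, 1.0]] [[-0.0121, -0.9999, -0.0118], [-0.9876, 0.0138, -0.1566], [0.1567, 0.0097, -0.9876]] [-0.09852274  0.529105    1.47833655]
```

View pics/top0b.png

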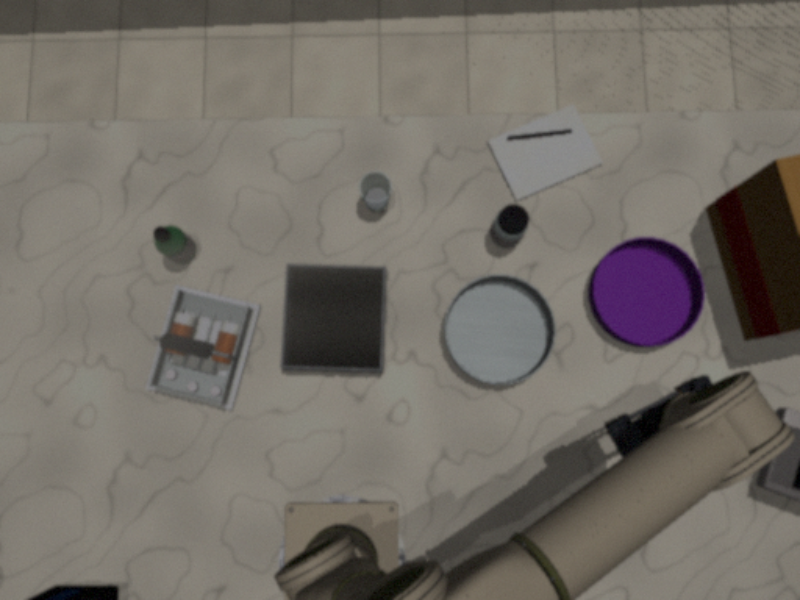

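View pics/scene0.png

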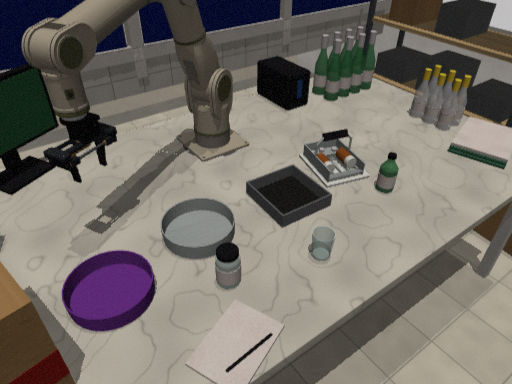

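The top view shows the basket on its board at (205,350), the tray at (334,318), the steel pan at (498,331) and a purple lookalike pan at (646,292), in 800x600 pixels. The grey steel pan is the one meant and the purple one is excluded. The caps are on the heel plate (bottom) and the lip points up in the image. I'll enlarge to confirm.

```bash
cat > h.py <<'E'
import numpy as np,cv2
from bench import telemetry, imaging, job, r
from scipy.spatial.transform import Rotation as Ro
def cam(n):
    c=imaging.camera(n);return c
def ray(c,u,v,z):
    K,R,t=c["camera_matrix"],c["R"],c["t"]
    d=R.T@np.linalg.inv(K)@np.array([u,v,1.]);o=-R.T@t
    return o+d*(z-o[2])/d[2]
def proj(c,X):
    X=np.atleast_2d(X);p=(c["R"]@X.T).T+c["t"];q=(c["camera_matrix"]@p.T).T;return q[:,:2]/q[:,2:]
E
python3 - <<'E'
from h import *
t=dict(np.load("pics/top.npz"));s=dict(np.load("pics/scene.npz"))
a=t["img"][175:270,85:180,::-1];b=s["img"][110:200,280:410,::-1];d=t["img"][165:255,275:365,::-1]
A=cv2.resize(a,(570,570),interpolation=cv2.INTER_CUBIC)
cv2.imwrite("pics/crop1.png",np.vstack([A,np.zeros((10,570,3),np.uint8)]))
B=cv2.resize(b,(520,360),interpolation=cv2.INTER_CUBIC);D=cv2.resize(d,(230,230))
o=np.zeros((590,800,3),np.uint8);o[:570,:570]=A;o[:230,570:]=D;cv2.imwrite("pics/crop1.png",o)
f=.64
# rough centres
for n,u,v,z in [("pan rim",498,331,.055),("tray rim",334,318,.05),("reagent",511,217,.12),("beaker",376,190,.09),("flask",170,238,.15)]:
    print(n,ray(t,u*f,v*f,z).round(3))
for u,v in [(178,290),(259,303),(231,408),(150,390)]: print("board",ray(t,u*f,v*f,.012).round(3))
for u,v in [(160,343),(215,352)]: print("grip",ray(t,u*f,v*f,.151).round(3))
for u,v in [(288,265),(386,265),(384,373),(282,371)]: print("tray",ray(t,u*f,v*f,.05).round(3))
E
```

```text
pan rim [ 0.458 -0.33   0.055]
tray rim [0.49  0.008 0.05 ]
reagent [ 0.681 -0.355  0.12 ]
beaker [ 0.751 -0.083  0.09 ]
flask [0.64  0.323 0.15 ]
board [0.56  0.346 0.012]
board [0.53  0.172 0.012]
board [0.309 0.227 0.012]
board [0.348 0.398 0.012]
grip [0.433 0.335 0.151]
grip [0.414 0.228 0.151]
tray [0.604 0.105 0.05 ]
tray [ 0.601 -0.101  0.05 ]
tray [ 0.375 -0.094  0.05 ]
tray [0.382 0.115 0.05 ]
```

View pics/crop1.png

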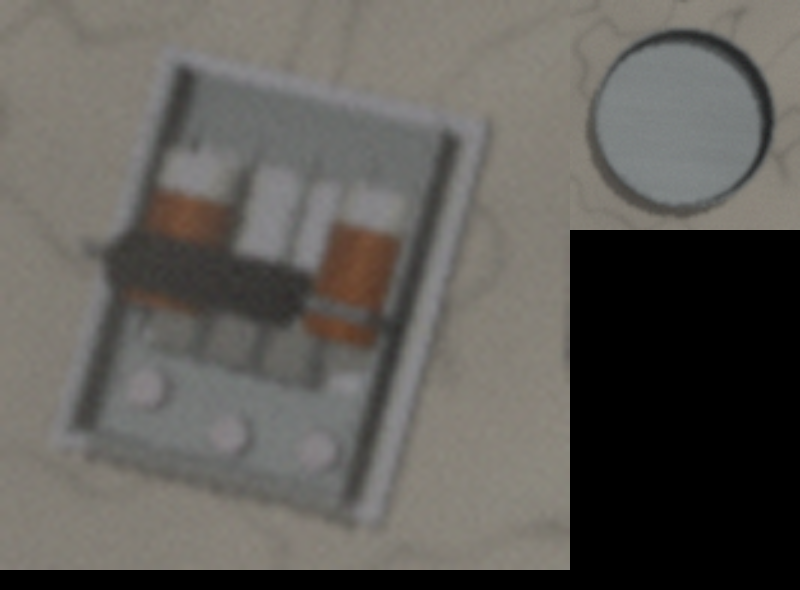

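The crop confirms it: three caps on the heel at crop (150,388), (232,435) and (320,452). The jars have their lids towards the lip, the grip bar runs from (105,260) to (310,300), and the pan at right is the plain steel one.

The moves only shift and spin, so I'll test whether the reach limit lets the tool's tilt change, while going to a point near the basket.

Emit:
move_arm(
  steps=[
    {"dz": -5},
    {"dz": -5},
    {"dz": -5},
    {"dz": -5},
    {"dz": -5},
    {"dz": -5},
    {"dz": -5},
    {"dz": -5},
    {"dz": -5},
    {"dz": -5},
  ],
  claw=8.7,
)

```text
$.steps[0]: bad value
```

```bash
python3 - <<'E'
from h import *
s=telemetry.read_state();print(s["time"],s["joint_positions"].round(3),s["ee_pos"].round(3),Ro.from_quat(s["eef_rot"]).as_matrix().round(3))
E
```

```text
0.1 [ 1.089  0.333 -0.065  1.461  0.022  1.35  -0.089] [ 0.277 -0.56   0.404] [[ 0.897  0.443 -0.001]
 [ 0.443 -0.897  0.001]
 [-0.    -0.001 -1.   ]]
```

Emit:
move_arm(
  steps=[
    {"dx": 0, "dy": 0, "dz": -5, "spin": 0},
    {"dx": 0, "dy": 0, "dz": -5, "spin": 0},
    {"dx": 0, "dy": 0, "dz": -5, "spin": 0},
    {"dx": 0, "dy": 0, "dz": -5, "spin": 0},
    {"dx": 0, "dy": 0, "dz": -5, "spin": 0},
    {"dx": 0, "dy": 0, "dz": -5, "spin": 0},
    {"dx": 0, "dy": 0, "dz": -5, "spin": 0},
    {"dx": 0, "dy": 0, "dz": -5, "spin": 0},
  ],
  claw=8.7,
)

```text
time: 0.9
ee_pos: [0.2679, -0.5458, 0.747]
eef_rot: [0.974, 0.227, 0.005, 0.016]
ft_force: [0.8, -1.1, -1.5]
width: 0.0871
grip_force: 0.0
```

```bash
python3 - <<'E'
from h import *
s=telemetry.read_state();print(s["time"],s["joint_positions"].round(3),s["ee_pos"].round(3),Ro.from_quat(s["eef_rot"]).as_matrix().round(3))
E
```

```text
0.9 [ 0.873  0.411  0.344  0.655 -0.159  2.059 -0.004] [ 0.268 -0.546  0.747] [[ 0.897  0.441  0.017]
 [ 0.441 -0.897 -0.029]
 [ 0.003  0.033 -0.999]]
```

Emit:
move_arm(
  steps=[
    {"dx": 0, "dy": 3, "dz": -4, "spin": 0},
    {"dx": 0, "dy": 3, "dz": -4, "spin": 0},
    {"dx": 0, "dy": 3, "dz": -4, "spin": 0},
    {"dx": 0, "dy": 3, "dz": -4, "spin": 0},
    {"dx": 0, "dy": 3, "dz": -4, "spin": 0},
    {"dx": 0, "dy": 3, "dz": -4, "spin": 0},
  ],
)

```text
time: 1.5
ee_pos: [0.2735, -0.5596, 0.8225]
eef_rot: [0.966, 0.224, 0.031, 0.129]
ft_force: [0.2, 0.5, 0.3]
width: 0.0871
grip_force: 0.0
```

```bash
python3 - <<'E'
from h import *
s=telemetry.read_state();print(s["time"],s["joint_positions"].round(3),s["ee_pos"].round(3),Ro.from_quat(s["eef_rot"]).as_matrix().round(3))
E
```

```text
1.5 [ 0.931  0.525  0.435  0.312 -0.296  2.058 -0.007] [ 0.273 -0.56   0.822] [[ 0.898  0.424  0.118]
 [ 0.44  -0.867 -0.234]
 [ 0.003  0.262 -0.965]]
```

Emit:
move_arm(
  steps=[
    {"dx": 0, "dy": 3, "dz": -4, "spin": 0},
    {"dx": 0, "dy": 3, "dz": -4, "spin": 0},
    {"dx": 0, "dy": 3, "dz": -4, "spin": 0},
    {"dx": 0, "dy": 3, "dz": -4, "spin": 0},
    {"dx": 0, "dy": 3, "dz": -4, "spin": 0},
    {"dx": 0, "dy": 3, "dz": -4, "spin": 0},
    {"dx": 0, "dy": 0, "dz": 5, "spin": 0},
    {"dx": 0, "dy": 0, "dz": 5, "spin": 0},
    {"dx": 0, "dy": 0, "dz": 5, "spin": 0},
    {"dx": 0, "dy": 0, "dz": 0, "spin": 0},
  ],
)

```text
time: 2.5
ee_pos: [0.2788, -0.5634, 0.7966]
eef_rot: [0.95, 0.218, 0.057, 0.215]
ft_force: [1.1, -0.3, -1.3]
width: 0.087
grip_force: 0.0
```

```bash
cat >> h.py <<'E'
def st():
    s=telemetry.read_state();M=Ro.from_quat(s["eef_rot"]).as_matrix();print(s["time"],s["joint_positions"].round(3),s["ee_pos"].round(4),"\n",M.round(3),s["ft_force"].round(1),"tilt",np.degrees(np.arccos(-M[2,2])).round(1));return s,M
E
python3 - <<'E'
from h import *
st()
E
```

```text
2.5 [ 0.476  0.451  1.184  0.722 -0.611  1.734  0.155] [ 0.2788 -0.5634  0.7966] 
 [[ 0.899  0.389  0.202]
 [ 0.438 -0.813 -0.384]
 [ 0.015  0.434 -0.901]] [ 1.1 -0.3 -1.3] tilt 25.7
```

Tilt persists after the reach limit, so I can build the 30° cant of the tool. For the square grasp I need tool z ≈ (0.485,-0.121,-0.866), so I push again near azimuth +43°.

```bash
cat >> h.py <<'E'
def go(target,maxstep=4.8,spin=0):
    s,M=st();d=M.T@(np.array(target)-s["ee_pos"])*100;n=int(np.ceil(np.linalg.norm(d)/maxstep))
    print("rows",n,"each",(d/n).round(2),"total",d.round(2))
E
python3 - <<'E'
from h import *
go([.36,.33,.70])
t=dict(np.load("pics/top.npz"))
for u,v in [(105,260),(310,300),(207,280)]: print(ray(t,85+u/6,175+v/6,.145).round(3))
for (u,v) in [(150,388),(232,435),(320,452)]: print("cap",ray(t,85+u/6,175+v/6,.012+.012+.015).round(3))
E
```

```text
2.5 [ 0.476  0.451  1.184  0.722 -0.611  1.734  0.155] [ 0.2788 -0.5634  0.7966] 
 [[ 0.899  0.389  0.202]
 [ 0.438 -0.813 -0.384]
 [ 0.015  0.434 -0.901]] [ 1.1 -0.3 -1.3] tilt 25.7
rows 19 each [ 2.44 -3.88 -1.26] total [ 46.3  -73.63 -24.  ]
[0.437 0.337 0.145]
[0.415 0.233 0.145]
[0.426 0.285 0.145]
cap [0.378 0.345 0.039]
cap [0.353 0.3   0.039]
cap [0.343 0.252 0.039]
```

Emit:
move_arm(
  steps=[
    {"dx": 2.4, "dy": -3.9, "dz": -1.2, "spin": 0},
    {"dx": 2.4, "dy": -3.9, "dz": -1.2, "spin": 0},
    {"dx": 2.4, "dy": -3.9, "dz": -1.2, "spin": 0},
    {"dx": 2.4, "dy": -3.9, "dz": -1.2, "spin": 0},
    {"dx": 2.4, "dy": -3.9, "dz": -1.2, "spin": 0},
    {"dx": 2.4, "dy": -3.9, "dz": -1.2, "spin": 0},
    {"dx": 2.4, "dy": -3.9, "dz": -1.2, "spin": 0},
    {"dx": 2.4, "dy": -3.9, "dz": -1.2, "spin": 0},
    {"dx": 2.4, "dy": -3.9, "dz": -1.2, "spin": 0},
    {"dx": 2.4, "dy": -3.9, "dz": -1.2, "spin": 0},
    {"dx": 2.4, "dy": -3.9, "dz": -1.2, "spin": 0},
    {"dx": 2.4, "dy": -3.9, "dz": -1.2, "spin": 0},
  ],
)

```text
time: 3.7
ee_pos: [0.3139, -0.1379, 0.7723]
eef_rot: [0.953, 0.207, 0.056, 0.213]
ft_force: [0.9, -0.3, 0.1]
width: 0.0871
grip_force: 0.0
```

```bash
python3 - <<'E'
from h import *
go([.36,.33,.74])
E
```

```text
3.7 [-0.38  -0.368  0.268  1.387  0.542  1.896 -1.032] [ 0.3139 -0.1379  0.7723] 
 [[ 0.908  0.372  0.195]
 [ 0.419 -0.824 -0.382]
 [ 0.019  0.429 -0.903]] [ 0.9 -0.3  0.1] tilt 25.4
rows 10 each [ 2.37 -3.82 -1.41] total [ 23.74 -38.21 -14.07]
```

Emit:
move_arm(
  steps=[
    {"dx": 2.4, "dy": -3.8, "dz": -1.4, "spin": 0},
    {"dx": 2.4, "dy": -3.8, "dz": -1.4, "spin": 0},
    {"dx": 2.4, "dy": -3.8, "dz": -1.4, "spin": 0},
    {"dx": 2.4, "dy": -3.8, "dz": -1.4, "spin": 0},
    {"dx": 2.4, "dy": -3.8, "dz": -1.4, "spin": 0},
    {"dx": 2.4, "dy": -3.8, "dz": -1.4, "spin": 0},
    {"dx": 2.4, "dy": -3.8, "dz": -1.4, "spin": 0},
    {"dx": 2.4, "dy": -3.8, "dz": -1.4, "spin": 0},
    {"dx": 2.4, "dy": -3.8, "dz": -1.4, "spin": 0},
    {"dx": 2.4, "dy": -3.8, "dz": -1.4, "spin": 0},
    {"dx": 2.4, "dy": -3.8, "dz": -1.4, "spin": 0},
    {"dx": 0, "dy": 0, "dz": 0, "spin": 0},
  ],
)

```text
time: 4.9
ee_pos: [0.3577, 0.2483, 0.7311]
eef_rot: [0.953, 0.211, 0.061, 0.21]
ft_force: [-0.6, -0.1, 1.0]
width: 0.0865
grip_force: 0.0
```

```bash
python3 - <<'E'
from h import *
go([.62,.57,1.05])
E
```

```text
4.9 [-4.260e-01 -2.000e-03 -4.390e-01  1.201e+00  4.690e-01  2.059e+00
 -1.800e+00] [0.3577 0.2483 0.7311] 
 [[ 0.903  0.376  0.206]
 [ 0.428 -0.822 -0.375]
 [ 0.028  0.427 -0.904]] [-0.6 -0.1  1. ] tilt 25.3
rows 11 each [ 3.49 -0.27 -3.23] total [ 38.36  -2.98 -35.49]
```

Emit:
move_arm(
  steps=[
    {"dx": 3.5, "dy": -0.3, "dz": -3.2, "spin": 0},
    {"dx": 3.5, "dy": -0.3, "dz": -3.2, "spin": 0},
    {"dx": 3.5, "dy": -0.3, "dz": -3.2, "spin": 0},
    {"dx": 3.5, "dy": -0.3, "dz": -3.2, "spin": 0},
    {"dx": 3.5, "dy": -0.3, "dz": -3.2, "spin": 0},
    {"dx": 3.5, "dy": -0.3, "dz": -3.2, "spin": 0},
  ],
)

```text
time: 5.5
ee_pos: [0.4643, 0.2516, 0.7042]
eef_rot: [0.961, 0.211, -0.025, 0.177]
ft_force: [1.5, 0.6, -1.9]
width: 0.0871
grip_force: 0.0
```

```bash
python3 - <<'E'
from h import *
go([.62,.57,1.05])
E
```

```text
5.5 [-1.198  0.228  0.704  1.05   0.205  2.059 -1.551] [0.4643 0.2516 0.7042] 
 [[ 0.91   0.415  0.026]
 [ 0.397 -0.848 -0.352]
 [-0.124  0.33  -0.936]] [ 1.5  0.6 -1.9] tilt 20.7
rows 11 each [ 2.05 -0.83 -3.92] total [ 22.51  -9.12 -43.16]
```

Emit:
move_arm(
  steps=[
    {"dx": 2.0, "dy": -0.8, "dz": -4, "spin": 0},
    {"dx": 2.0, "dy": -0.8, "dz": -4, "spin": 0},
    {"dx": 2.0, "dy": -0.8, "dz": -4, "spin": 0},
    {"dx": 2.0, "dy": -0.8, "dz": -4, "spin": 0},
    {"dx": 2.0, "dy": -0.8, "dz": -4, "spin": 0},
    {"dx": 2.0, "dy": -0.8, "dz": -4, "spin": 0},
  ],
)

```text
time: 6.1
ee_pos: [0.3313, 0.4512, 0.8148]
eef_rot: [0.906, 0.38, 0.14, 0.127]
ft_force: [0.5, -0.3, 0.3]
width: 0.0868
grip_force: 0.0
```

```bash
python3 - <<'E'
from h import *
go([.62,.57,1.05])
E
```

```text
6.1 [-1.661  0.503  1.334  0.644 -0.256  2.059 -1.364] [0.3313 0.4512 0.8148] 
 [[ 0.672  0.652  0.351]
 [ 0.723 -0.679 -0.124]
 [ 0.158  0.337 -0.928]] [ 0.5 -0.3  0.3] tilt 21.8
rows 9 each [ 3.52  2.08 -1.46] total [ 31.71  18.68 -13.17]
```

```bash
python3 - <<'E'
from h import *
go([.38,.1,.62])
E
```

```text
6.1 [-1.661  0.503  1.334  0.644 -0.256  2.059 -1.364] [0.3313 0.4512 0.8148] 
 [[ 0.672  0.652  0.351]
 [ 0.723 -0.679 -0.124]
 [ 0.158  0.337 -0.928]] [ 0.5 -0.3  0.3] tilt 21.8
rows 9 each [-2.8   2.27  2.68] total [-25.2   20.46  24.14]
```

Emit:
move_arm(
  steps=[
    {"dx": -2.8, "dy": 2.3, "dz": 2.7, "spin": 0},
    {"dx": -2.8, "dy": 2.3, "dz": 2.7, "spin": 0},
    {"dx": -2.8, "dy": 2.3, "dz": 2.7, "spin": 0},
    {"dx": -2.8, "dy": 2.3, "dz": 2.7, "spin": 0},
    {"dx": -2.8, "dy": 2.3, "dz": 2.7, "spin": 0},
    {"dx": -2.8, "dy": 2.3, "dz": 2.7, "spin": 0},
    {"dx": -2.8, "dy": 2.3, "dz": 2.7, "spin": 0},
    {"dx": -2.8, "dy": 2.3, "dz": 2.7, "spin": 0},
    {"dx": -2.8, "dy": 2.3, "dz": 2.7, "spin": 0},
    {"dx": 0, "dy": 0, "dz": 0, "spin": 0},
  ],
)

```text
time: 7.1
ee_pos: [0.361, 0.1642, 0.678]
eef_rot: [0.916, 0.36, 0.125, 0.123]
ft_force: [-0.1, 0.8, -0.5]
width: 0.0869
grip_force: 0.0
```

```bash
python3 - <<'E'
from h import *
go([.48,.1,.9])
E
```

```text
7.1 [-1.821 -0.5    0.667  1.553  0.704  1.919 -1.766] [0.361  0.1642 0.678 ] 
 [[ 0.709  0.629  0.318]
 [ 0.691 -0.71  -0.136]
 [ 0.141  0.316 -0.938]] [-0.1  0.8 -0.5] tilt 20.2
rows 6 each [ 1.19  3.18 -2.7 ] total [  7.14  19.06 -16.18]
```

Emit:
move_arm(
  steps=[
    {"dx": 1.2, "dy": 3.2, "dz": -2.7, "spin": 0},
    {"dx": 1.2, "dy": 3.2, "dz": -2.7, "spin": 0},
    {"dx": 1.2, "dy": 3.2, "dz": -2.7, "spin": 0},
    {"dx": 1.2, "dy": 3.2, "dz": -2.7, "spin": 0},
    {"dx": 1.2, "dy": 3.2, "dz": -2.7, "spin": 0},
    {"dx": 1.2, "dy": 3.2, "dz": -2.7, "spin": 0},
  ],
)

```text
time: 7.7
ee_pos: [0.4516, 0.1026, 0.8605]
eef_rot: [0.91, 0.369, 0.145, 0.122]
ft_force: [1.1, -1.6, 0.1]
width: 0.087
grip_force: 0.0
```

```bash
python3 - <<'E'
from h import *
go([.48,.1,.9])
E
```

```text
7.7 [-2.203 -0.253  1.34   0.859  0.686  2.059 -1.233] [0.4516 0.1026 0.8605] 
 [[ 0.686  0.636  0.353]
 [ 0.707 -0.698 -0.115]
 [ 0.173  0.328 -0.929]] [ 1.1 -1.6  0.1] tilt 21.8
rows 2 each [ 1.22  1.64 -1.32] total [ 2.45  3.28 -2.63]
```

Emit:
move_arm(
  steps=[
    {"dx": 1.2, "dy": 3.2, "dz": -2.7, "spin": 0},
    {"dx": 1.2, "dy": 3.2, "dz": -2.7, "spin": 0},
    {"dx": 1.2, "dy": 3.2, "dz": -2.7, "spin": 0},
    {"dx": 1.2, "dy": 3.2, "dz": -2.7, "spin": 0},
  ],
)

```text
time: 8.1
ee_pos: [0.4577, 0.0309, 0.914]
eef_rot: [0.898, 0.367, 0.202, 0.132]
ft_force: [0.6, -0.6, -0.0]
width: 0.087
grip_force: 0.0
```

```bash
python3 - <<'E'
from h import *
go([.36,.26,.40])
E
```

```text
8.1 [-2.222 -0.295  1.337  0.688  0.822  2.059 -1.081] [0.4577 0.0309 0.914 ] 
 [[ 0.649  0.606  0.46 ]
 [ 0.713 -0.696 -0.088]
 [ 0.266  0.385 -0.884]] [ 0.6 -0.6 -0. ] tilt 27.9
rows 12 each [-0.31 -3.47  3.24] total [ -3.7  -41.65  38.91]
```

Emit:
move_arm(
  steps=[
    {"dx": -0.3, "dy": -3.5, "dz": 3.2, "spin": 0},
    {"dx": -0.3, "dy": -3.5, "dz": 3.2, "spin": 0},
    {"dx": -0.3, "dy": -3.5, "dz": 3.2, "spin": 0},
    {"dx": -0.3, "dy": -3.5, "dz": 3.2, "spin": 0},
    {"dx": -0.3, "dy": -3.5, "dz": 3.2, "spin": 0},
    {"dx": -0.3, "dy": -3.5, "dz": 3.2, "spin": 0},
    {"dx": -0.3, "dy": -3.5, "dz": 3.2, "spin": 0},
    {"dx": -0.3, "dy": -3.5, "dz": 3.2, "spin": 0},
    {"dx": -0.3, "dy": -3.5, "dz": 3.2, "spin": 0},
    {"dx": -0.3, "dy": -3.5, "dz": 3.2, "spin": 0},
    {"dx": 0, "dy": 0, "dz": 0, "spin": 0},
  ],
)

```text
time: 9.2
ee_pos: [0.3836, 0.2015, 0.537]
eef_rot: [0.897, 0.371, 0.201, 0.135]
ft_force: [0.6, -0.3, 0.3]
width: 0.0871
grip_force: 0.0
```

```bash
cat >> h.py <<'E'
def spinfor(M,v):
    w=M.T@np.array(v);return np.arctan2(w[1],w[0]) # spin so that tool x ~ v
E
python3 - <<'E'
from h import *
go([.305,.308,.373]);s,M=st();print(spinfor(M,[.242,.97,0]),spinfor(M,[-.242,-.97,0]))
E
```

```text
9.2 [-1.598 -0.429  0.616  1.873  0.701  1.453 -1.814] [0.3836 0.2015 0.537 ] 
 [[ 0.644  0.611  0.46 ]
 [ 0.719 -0.688 -0.093]
 [ 0.26   0.39  -0.883]] [ 0.6 -0.3  0.3] tilt 28.0
rows 5 each [-0.33 -3.71  1.98] total [ -1.66 -18.54   9.89]
9.2 [-1.598 -0.429  0.616  1.873  0.701  1.453 -1.814] [0.3836 0.2015 0.537 ] 
 [[ 0.644  0.611  0.46 ]
 [ 0.719 -0.688 -0.093]
 [ 0.26   0.39  -0.883]] [ 0.6 -0.3  0.3] tilt 28.0
-0.5469700048585504 2.5946226487312427
```

Emit:
move_arm(
  steps=[
    {"dx": 0, "dy": 0, "dz": 0, "spin": -0.137},
    {"dx": 0, "dy": 0, "dz": 0, "spin": -0.137},
    {"dx": 0, "dy": 0, "dz": 0, "spin": -0.137},
    {"dx": 0, "dy": 0, "dz": 0, "spin": -0.137},
    {"dx": 0, "dy": 0, "dz": 0, "spin": 0},
  ],
)

```text
time: 9.7
ee_pos: [0.3862, 0.1994, 0.5431]
eef_rot: [0.764, 0.598, 0.16, 0.183]
ft_force: [0.8, 0.1, -0.4]
width: 0.0868
grip_force: 0.0
```

```bash
python3 - <<'E'
from h import *
go([.315,.303,.37]);s,M=st();print(spinfor(M,[.242,.97,0]))
c=cam("wrist");np.savez("pics/w1.npz",**c);cv2.imwrite("pics/w1.png",c["img"][:,:,::-1])
E
```

```text
9.7 [-1.664 -0.459  0.654  1.863  0.736  1.481 -1.285] [0.3862 0.1994 0.5431] 
 [[ 0.233  0.855  0.463]
 [ 0.972 -0.218 -0.087]
 [ 0.026  0.471 -0.882]] [ 0.8  0.1 -0.4] tilt 28.1
rows 5 each [ 1.59 -3.3   2.21] total [  7.96 -16.49  11.06]
9.7 [-1.664 -0.459  0.654  1.863  0.736  1.481 -1.285] [0.3862 0.1994 0.5431] 
 [[ 0.233  0.855  0.463]
 [ 0.972 -0.218 -0.087]
 [ 0.026  0.471 -0.882]] [ 0.8  0.1 -0.4] tilt 28.1
-0.004320027691358556
```

View pics/w1.png

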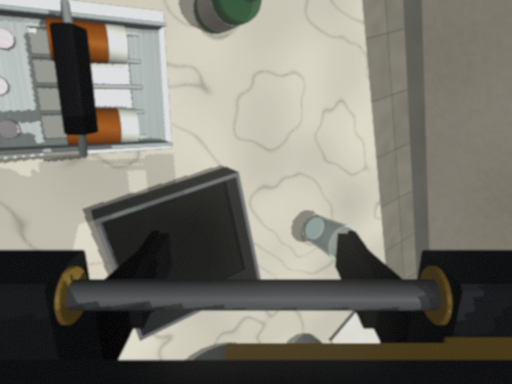

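The wrist view shows the basket at upper left: black grip from (70,25) to (85,133), caps at left (5,38), (2,88), (8,130), lip at right, x≈165.

```bash
python3 - <<'E'
from h import *
w=dict(np.load("pics/w1.npz"));t=dict(np.load("pics/top.npz"));s=dict(np.load("pics/scene.npz"))
a=ray(w,70,25,.143);b=ray(w,85,133,.143);print(a,b,(a+b)/2,np.degrees(np.arctan2(-(a-b)[0],(a-b)[1])))
for p in [(0,6),(165,12),(0,152),(170,145)]: print(ray(w,*p,.062).round(3))
# predicted projections for candidate pose
from itertools import product
def pose(x,y,yaw):
    return lambda p: np.array([x,y,.012])+Ro.from_euler('z',yaw,degrees=True).apply(np.array(p)/1000.)
g=[5,0,128]
for yaw in (-11,-14):
    R=Ro.from_euler('z',yaw,degrees=True);o=((a+b)/2)[:2]-R.apply([.005,0,0])[:2]
    P=pose(o[0],o[1],yaw);pts=[[5,50,128],[5,-50,128],[115,0,18.5],[115,73,50],[115,-73,50],[-91,73,50],[-91,-73,50]]
    X=np.array([P(p) for p in pts]);print(yaw,o,"w",proj(w,X).round(0).tolist(),"topcrop",((proj(t,X)-[85,175])*6).round(0).tolist())
E
```

```text
[0.44266884 0.33706664 0.143     ] [0.41890799 0.24081194 0.143     ] [0.43078841 0.28893929 0.143     ] -13.866469751127633
[0.391 0.377 0.062]
[0.56  0.347 0.062]
[0.331 0.238 0.062]
[0.515 0.187 0.062]
-11 [0.42588028 0.28989333] w [[67.0, 25.0], [88.0, 133.0], [163.0, 82.0], [161.0, 19.0], [175.0, 136.0], [-48.0, 10.0], [-7.0, 157.0]] topcrop [[106.0, 254.0], [299.0, 289.0], [304.0, 95.0], [158.0, 62.0], [421.0, 109.0], [70.0, 439.0], [339.0, 489.0]]
-14 [0.42593694 0.2901489 ] w [[70.0, 25.0], [85.0, 133.0], [163.0, 86.0], [165.0, 24.0], [173.0, 141.0], [-44.0, 5.0], [-13.0, 153.0]] topcrop [[108.0, 249.0], [297.0, 294.0], [314.0, 97.0], [170.0, 57.0], [430.0, 118.0], [63.0, 430.0], [328.0, 494.0]]
```

```bash
python3 - <<'E'
from h import *
go([.316,.308,.355])
E
```

```text
9.75 [-1.664 -0.459  0.654  1.864  0.736  1.48  -1.29 ] [0.3861 0.1996 0.5427] 
 [[ 0.237  0.854  0.463]
 [ 0.971 -0.222 -0.087]
 [ 0.028  0.471 -0.882]] [-0.6 -0.1  0. ] tilt 28.1
rows 5 each [ 1.67 -3.44  2.47] total [  8.34 -17.22  12.36]
```

Emit:
move_arm(
  steps=[
    {"dx": 1.7, "dy": -3.4, "dz": 2.4, "spin": 0},
    {"dx": 1.7, "dy": -3.4, "dz": 2.4, "spin": 0},
    {"dx": 1.7, "dy": -3.4, "dz": 2.4, "spin": 0},
    {"dx": 1.7, "dy": -3.4, "dz": 2.4, "spin": 0},
    {"dx": 1.6, "dy": -3.4, "dz": 2.4, "spin": 0},
    {"dx": 0, "dy": 0, "dz": 0, "spin": 0},
  ],
)

```text
time: 10.35
ee_pos: [0.313, 0.3095, 0.3537]
eef_rot: [0.763, 0.599, 0.158, 0.185]
ft_force: [-0.1, 0.1, 0.3]
width: 0.087
grip_force: 0.0
```

```bash
python3 - <<'E'
from h import *
s,M=st();z=M[:,2];go(np.array([.429,.287,.14])-.164*z);print(spinfor(M,[.242,.97,0]))
c=cam("wrist");np.savez("pics/w2.npz",**c);cv2.imwrite("pics/w2.png",c["img"][:,:,::-1])
E
```

```text
10.35 [-1.772 -0.193  0.659  2.131  0.666  1.123 -1.64 ] [0.313  0.3095 0.3537] 
 [[ 0.234  0.855  0.462]
 [ 0.972 -0.215 -0.093]
 [ 0.02   0.471 -0.882]] [-0.1  0.1  0.3] tilt 28.1
10.35 [-1.772 -0.193  0.659  2.131  0.666  1.123 -1.64 ] [0.313  0.3095 0.3537] 
 [[ 0.234  0.855  0.462]
 [ 0.972 -0.215 -0.093]
 [ 0.02   0.471 -0.882]] [-0.1  0.1  0.3] tilt 28.1
rows 2 each [0.05 0.17 4.01] total [0.09 0.34 8.02]
-0.0019408130125245565
```

View pics/w2.png

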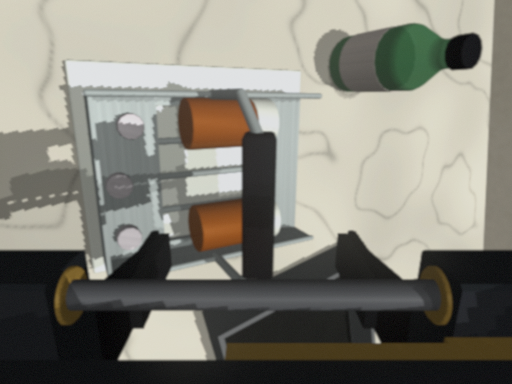

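The wrist view shows the grip at (258,133–275), upright in the image and centred between the fingers (155 and 350). I'm going in.

```bash
python3 - <<'E'
from h import *
w=dict(np.load("pics/w2.npz"))
for p in [(259,133),(258,275),(258,204)]: print(ray(w,*p,.145).round(4))
E
```

```text
[0.4392 0.3384 0.145 ]
[0.4141 0.2396 0.145 ]
[0.427  0.2921 0.145 ]
```

Emit:
move_arm(
  steps=[
    {"dx": 0, "dy": 0.1, "dz": 2.5, "spin": 0},
    {"dx": 0, "dy": 0.1, "dz": 2.5, "spin": 0},
    {"dx": 0, "dy": 0.1, "dz": 2, "spin": 0},
    {"dx": 0, "dy": 0, "dz": 1, "spin": 0},
    {"dx": 0, "dy": 0, "dz": 0, "spin": 0},
  ],
)

```text
time: 10.9
ee_pos: [0.3561, 0.2997, 0.2882]
eef_rot: [0.765, 0.597, 0.16, 0.184]
ft_force: [-0.7, -0.3, -0.1]
width: 0.0871
grip_force: 0.0
```

Emit:
move_arm(
  steps=[
    {"dx": 0.4, "dy": -0.3, "dz": 0.2, "spin": 0},
    {"dx": 0, "dy": 0, "dz": 0, "spin": 0},
    {"dx": 0, "dy": 0, "dz": 0, "spin": 0},
  ],
)

```text
time: 11.2
ee_pos: [0.354, 0.305, 0.2849]
eef_rot: [0.764, 0.598, 0.16, 0.183]
ft_force: [1.1, -0.0, -0.6]
width: 0.0869
grip_force: 0.0
```

Emit:
move_arm(
  steps=[
    {"dx": 0, "dy": 0, "dz": 0, "spin": 0},
    {"dx": 0, "dy": 0, "dz": 0, "spin": 0},
    {"dx": 0, "dy": 0, "dz": 0, "spin": 0},
    {"dx": 0, "dy": 0, "dz": 0, "spin": 0},
    {"dx": 0, "dy": 0, "dz": 0, "spin": 0},
    {"dx": 0, "dy": 0, "dz": 0, "spin": 0},
    {"dx": 0, "dy": 0, "dz": 0, "spin": 0},
    {"dx": 0, "dy": 0, "dz": 0, "spin": 0},
  ],
  claw=1.5,
  squeeze=45,
)

```text
time: 12.0
ee_pos: [0.354, 0.3045, 0.2842]
eef_rot: [0.764, 0.598, 0.159, 0.183]
ft_force: [0.2, -0.1, 0.1]
width: 0.0313
grip_force: 0.0
```

```bash
python3 - <<'E'
from h import *
s,M=st();g=s["ee_pos"]+.164*M[:,2];print("grasp pt",g,s["width"],s["grip_force"])
print("world up 1cm in tool (cm)",M.T@[0,0,1.])
E
```

```text
12.0 [-1.74  -0.007  0.785  2.167  0.609  0.861 -1.572] [0.354  0.3045 0.2842] 
 [[ 0.233  0.855  0.462]
 [ 0.972 -0.217 -0.09 ]
 [ 0.024  0.47  -0.882]] [ 0.2 -0.1  0.1] tilt 28.1
grasp pt [0.42983552 0.28977122 0.1394943 ] 0.03130161397020564 0.0
world up 1cm in tool (cm) [ 0.02351732  0.47042503 -0.88212654]
```

Emit:
move_arm(
  steps=[
    {"dx": 0, "dy": 0, "dz": 0, "spin": 0},
    {"dx": 0, "dy": 0, "dz": 0, "spin": 0},
    {"dx": 0, "dy": 0, "dz": 0, "spin": 0},
    {"dx": 0, "dy": 0, "dz": 0, "spin": 0},
    {"dx": 0, "dy": 0, "dz": 0, "spin": 0},
  ],
)

```text
time: 12.5
ee_pos: [0.3541, 0.3045, 0.2843]
eef_rot: [0.764, 0.598, 0.159, 0.183]
ft_force: [0.5, -1.0, 2.4]
width: 0.0219
grip_force: 45.0
```

Emit:
move_arm(
  steps=[
    {"dx": 0, "dy": 0.2, "dz": -0.5, "spin": 0},
    {"dx": 0, "dy": 0.5, "dz": -0.9, "spin": 0},
    {"dx": 0, "dy": 0.7, "dz": -1.3, "spin": 0},
    {"dx": 0, "dy": 0.7, "dz": -1.3, "spin": 0},
    {"dx": 0, "dy": 0.7, "dz": -1.3, "spin": 0},
    {"dx": 0, "dy": 0.7, "dz": -1.3, "spin": 0},
    {"dx": 0, "dy": 0.7, "dz": -1.3, "spin": 0},
    {"dx": 0, "dy": 0.5, "dz": -0.9, "spin": 0},
    {"dx": 0, "dy": 0, "dz": 0, "spin": 0},
    {"dx": 0, "dy": 0, "dz": 0, "spin": 0},
  ],
)

```text
time: 13.5
ee_pos: [0.3533, 0.302, 0.3836]
eef_rot: [0.764, 0.598, 0.159, 0.183]
ft_force: [-0.0, 0.2, -4.7]
width: 0.0218
grip_force: 44.5
```

```bash
python3 - <<'E'
from h import *
s,M=st();g=s["ee_pos"]+.164*M[:,2];print("grasp pt",g,s["width"],s["grip_force"])
c=cam("scene");w=cam("wrist")
o=np.zeros((600,800,3),np.uint8);A=cv2.resize(c["img"][60:210,240:440,::-1],(800,600),interpolation=cv2.INTER_CUBIC)
o[:]=A;o[360:,:320]=cv2.resize(w["img"][:,:,::-1],(320,240));cv2.imwrite("pics/l1.png",o)
E
```

```text
13.5 [-1.752 -0.187  0.725  2.053  0.651  1.132 -1.521] [0.3533 0.302  0.3836] 
 [[ 0.233  0.856  0.462]
 [ 0.972 -0.217 -0.089]
 [ 0.023  0.47  -0.882]] [-0.   0.2 -4.7] tilt 28.1
grasp pt [0.42905579 0.28733926 0.23882953] 0.021829148139747786 44.51181130396435
```

View pics/l1.png

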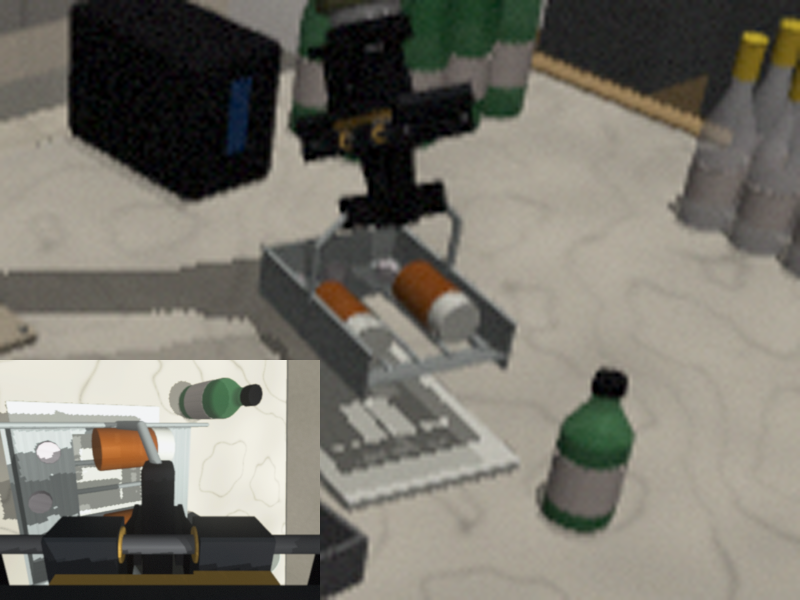

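The basket is lifted: caps on the heel, both jars in their slots, nearly level, grip squared at 21.8 mm. Now I carry it to the pan on an arc.

```bash
python3 - <<'E'
from h import *
s,M=st();P=s["ee_pos"];B=np.array([.43,0,.384]);C=np.array([.44,-.326,.228])-.164*M[:,2];print(C)
for a,b in [(P,B),(B,C)]: d=M.T@(b-a)*100;print(d.round(2),np.linalg.norm(d),(d/11).round(2))
E
```

```text
13.6 [-1.752 -0.186  0.725  2.054  0.651  1.132 -1.521] [0.3533 0.3019 0.3832] 
 [[ 0.233  0.856  0.462]
 [ 0.972 -0.216 -0.091]
 [ 0.022  0.47  -0.882]] [-0.7  0.1 -5.7] tilt 28.1
[ 0.36426302 -0.31114825  0.37270431]
[-27.56  13.13   6.2 ] 31.153666512636743 [-2.51  1.19  0.56]
[-31.81   0.57   0.78] 31.821718362374142 [-2.89  0.05  0.07]
```

Emit:
move_arm(
  steps=[
    {"dx": -0.8, "dy": 0.4, "dz": 0.2, "spin": 0},
    {"dx": -1.6, "dy": 0.8, "dz": 0.3, "spin": 0},
    {"dx": -2.3, "dy": 1.1, "dz": 0.5, "spin": 0},
    {"dx": -2.8, "dy": 1.3, "dz": 0.6, "spin": 0},
    {"dx": -2.8, "dy": 1.3, "dz": 0.6, "spin": 0},
    {"dx": -2.8, "dy": 1.3, "dz": 0.6, "spin": 0},
    {"dx": -2.8, "dy": 1.3, "dz": 0.6, "spin": 0},
    {"dx": -2.8, "dy": 1.3, "dz": 0.6, "spin": 0},
    {"dx": -2.8, "dy": 1.3, "dz": 0.6, "spin": 0},
    {"dx": -2.8, "dy": 1.3, "dz": 0.6, "spin": 0},
    {"dx": -2.1, "dy": 0.9, "dz": 0.4, "spin": 0},
    {"dx": -1.2, "dy": 0.5, "dz": 0.3, "spin": 0},
  ],
)

```text
time: 14.8
ee_pos: [0.4258, -0.0022, 0.385]
eef_rot: [0.765, 0.597, 0.158, 0.184]
ft_force: [-0.0, 1.5, -4.7]
width: 0.0219
grip_force: 44.5
```

```bash
python3 - <<'E'
from h import *
s,M=st();C=np.array([.44,-.326,.228])-.164*M[:,2];go(C,2.8);print(spinfor(M,[.242,.97,0]))
E
```

```text
14.8 [-1.079 -0.487  0.714  2.196  0.692  0.984 -0.898] [ 0.4258 -0.0022  0.385 ] 
 [[ 0.237  0.855  0.461]
 [ 0.971 -0.219 -0.092]
 [ 0.023  0.47  -0.883]] [-0.   1.5 -4.7] tilt 28.0
14.8 [-1.079 -0.487  0.714  2.196  0.692  0.984 -0.898] [ 0.4258 -0.0022  0.385 ] 
 [[ 0.237  0.855  0.461]
 [ 0.971 -0.219 -0.092]
 [ 0.023  0.47  -0.883]] [-0.   1.5 -4.7] tilt 28.0
rows 12 each [-2.62  0.08  0.09] total [-31.47   0.95   1.08]
-0.005938473041638011
```

Emit:
move_arm(
  steps=[
    {"dx": -1.0, "dy": 0.3, "dz": 0.1, "spin": 0},
    {"dx": -2.0, "dy": 0.6, "dz": 0.3, "spin": 0},
    {"dx": -2.8, "dy": 0.8, "dz": 0.4, "spin": 0},
    {"dx": -3.1, "dy": 0.7, "dz": 0.4, "spin": 0},
    {"dx": -3.1, "dy": 0.4, "dz": 0.2, "spin": 0},
    {"dx": -3.1, "dy": 0.0, "dz": 0.1, "spin": 0},
    {"dx": -3.1, "dy": -0.1, "dz": 0, "spin": 0},
    {"dx": -3.1, "dy": -0.3, "dz": 0, "spin": 0},
    {"dx": -3.1, "dy": -0.4, "dz": -0.1, "spin": 0},
    {"dx": -3.0, "dy": -0.5, "dz": -0.1, "spin": 0},
    {"dx": -2.4, "dy": -0.4, "dz": -0.1, "spin": 0},
    {"dx": -1.5, "dy": -0.2, "dz": 0, "spin": 0},
  ],
)

```text
time: 16.0
ee_pos: [0.3642, -0.3089, 0.3709]
eef_rot: [0.765, 0.597, 0.158, 0.183]
ft_force: [-0.4, 1.8, -5.5]
width: 0.0216
grip_force: 44.5
```

```bash
python3 - <<'E'
from h import *
s,M=st();C=np.array([.44,-.326,.228])-.164*M[:,2];go(C,2.8);print(spinfor(M,[.242,.97,0]))
E
```

```text
16.0 [-0.608 -0.485  1.071  2.101  0.375  0.828  0.078] [ 0.3642 -0.3089  0.3709] 
 [[ 0.236  0.856  0.46 ]
 [ 0.971 -0.219 -0.091]
 [ 0.023  0.469 -0.883]] [-0.4  1.8 -5.5] tilt 28.0
16.0 [-0.608 -0.485  1.071  2.101  0.375  0.828  0.078] [ 0.3642 -0.3089  0.3709] 
 [[ 0.236  0.856  0.46 ]
 [ 0.971 -0.219 -0.091]
 [ 0.023  0.469 -0.883]] [-0.4  1.8 -5.5] tilt 28.0
rows 1 each [-0.2   0.17 -0.14] total [-0.2   0.17 -0.14]
-0.005565856062482179
```

Over the pan. I shake along basket x with gentle forward ramps and sharp reversals.

Emit:
move_arm(
  steps=[
    {"dx": 0, "dy": 0.6, "dz": 0.3, "spin": 0},
    {"dx": 0, "dy": 1.2, "dz": 0.6, "spin": 0},
    {"dx": 0, "dy": 1.8, "dz": 1.0, "spin": 0},
    {"dx": 0, "dy": -1.8, "dz": -1.0, "spin": 0},
    {"dx": 0, "dy": -1.2, "dz": -0.6, "spin": 0},
    {"dx": 0, "dy": -0.6, "dz": -0.3, "spin": 0},
    {"dx": 0, "dy": 0.6, "dz": 0.3, "spin": 0},
    {"dx": 0, "dy": 1.2, "dz": 0.6, "spin": 0},
    {"dx": 0, "dy": 1.8, "dz": 1.0, "spin": 0},
    {"dx": 0, "dy": -1.8, "dz": -1.0, "spin": 0},
    {"dx": 0, "dy": -1.2, "dz": -0.6, "spin": 0},
    {"dx": 0, "dy": -0.6, "dz": -0.3, "spin": 0},
  ],
)

```text
time: 17.2
ee_pos: [0.3661, -0.306, 0.3714]
eef_rot: [0.763, 0.599, 0.159, 0.183]
ft_force: [0.9, -0.8, -5.4]
width: 0.0215
grip_force: 44.7
```

```bash
cat > look.py <<'E'
import sys
from h import *
s,M=st()
c=cam("scene");w=cam("wrist");t=cam("top")
o=np.zeros((600,800,3),np.uint8)
o[:300,:400]=cv2.resize(c["img"][135:285,120:320,::-1],(400,300),interpolation=cv2.INTER_CUBIC)
o[:300,400:]=cv2.resize(t["img"][150:270,260:420,::-1],(400,300),interpolation=cv2.INTER_CUBIC)
o[300:,:400]=cv2.resize(w["img"][:,:,::-1],(400,300))
o[300:,400:]=cv2.resize(w["img"][60:290,50:320,::-1],(400,300))
cv2.imwrite(f"pics/{sys.argv[1]}.png",o)
E
python3 look.py s1
```

```text
17.2 [-0.562 -0.437  1.045  2.101  0.302  0.808  0.132] [ 0.3661 -0.306   0.3714] 
 [[ 0.232  0.856  0.461]
 [ 0.972 -0.216 -0.089]
 [ 0.023  0.469 -0.883]] [ 0.9 -0.8 -5.4] tilt 28.0
```

View pics/s1.png

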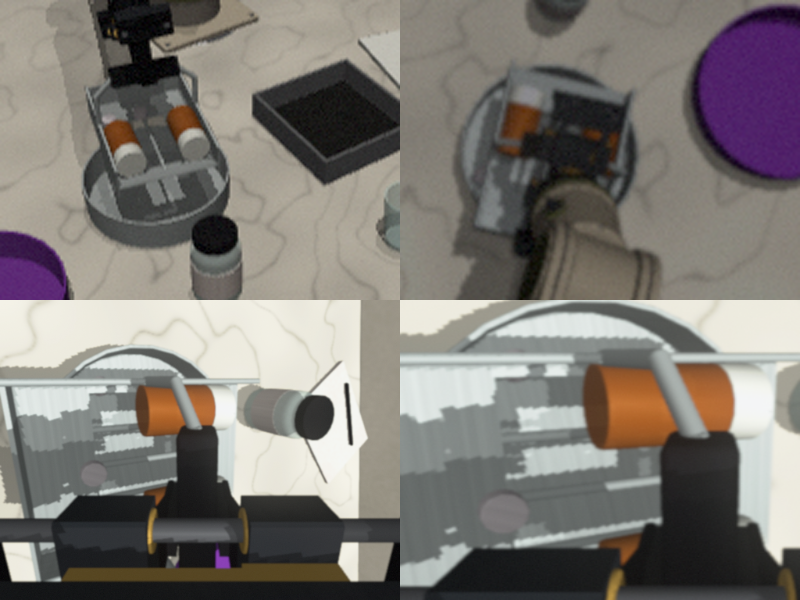

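View: jars have slid towards the lip but are still in. One cap at wrist (93,473) sits at the slot edge, and the others have dropped or are hidden. More shaking, with sideways motion and milder forward pulses.

Emit:
move_arm(
  steps=[
    {"dx": 1.0, "dy": 0, "dz": 0, "spin": 0},
    {"dx": -2.0, "dy": 0, "dz": 0, "spin": 0},
    {"dx": 2.0, "dy": 0, "dz": 0, "spin": 0},
    {"dx": -2.0, "dy": 0, "dz": 0, "spin": 0},
    {"dx": 2.0, "dy": 0, "dz": 0, "spin": 0},
    {"dx": -1.0, "dy": 0.5, "dz": 0.2, "spin": 0},
    {"dx": 0, "dy": 1.0, "dz": 0.5, "spin": 0},
    {"dx": 0, "dy": 1.5, "dz": 0.8, "spin": 0},
    {"dx": 0, "dy": -1.5, "dz": -0.8, "spin": 0},
    {"dx": 0, "dy": -1.0, "dz": -0.5, "spin": 0},
    {"dx": 0, "dy": -0.5, "dz": -0.2, "spin": 0},
    {"dx": 0, "dy": 0, "dz": 0, "spin": 0},
  ],
)

```text
time: 18.55
ee_pos: [0.366, -0.3068, 0.3719]
eef_rot: [0.764, 0.598, 0.159, 0.184]
ft_force: [1.1, 0.2, -3.5]
width: 0.0213
grip_force: 45.0
```

```bash
cat > jf.py <<'E'
from h import *
# orange amber blob + lid extents in wrist image
def jars(w):
    hsv=cv2.cvtColor(w["img"],cv2.COLOR_RGB2HSV);m=cv2.inRange(hsv,(5,140,60),(22,255,255))
    n,l,s,c=cv2.connectedComponentsWithStats(m)
    return [tuple(int(v) for v in x) for x in s[1:] if x[4]>150]
E
python3 - <<'E'
from jf import *
s,M=st();w=cam("wrist");np.savez("pics/w4.npz",**w);print("wrist",jars(w))
c=cam("scene");print("scene",jars(c));np.savez("pics/s4.npz",**c)
E
python3 look.py s2
```

```text
18.55 [-0.543 -0.421  1.037  2.1    0.276  0.802  0.152] [ 0.366  -0.3068  0.3719] 
 [[ 0.234  0.855  0.463]
 [ 0.972 -0.217 -0.09 ]
 [ 0.024  0.471 -0.882]] [ 1.1  0.2 -3.5] tilt 28.1
wrist [(238, 112, 42, 51, 1482), (182, 114, 55, 61, 2461), (189, 242, 23, 21, 230), (189, 267, 13, 58, 384), (307, 279, 11, 46, 216), (80, 337, 365, 23, 6449)]
scene [(203, 189, 18, 17, 169), (171, 196, 18, 16, 165)]
18.65 [-0.544 -0.42   1.038  2.099  0.276  0.802  0.152] [ 0.3665 -0.3068  0.3721] 
 [[ 0.234  0.855  0.463]
 [ 0.972 -0.217 -0.09 ]
 [ 0.023  0.471 -0.882]] [ 0.3 -0.1 -4.3] tilt 28.1
```

View pics/s2.png

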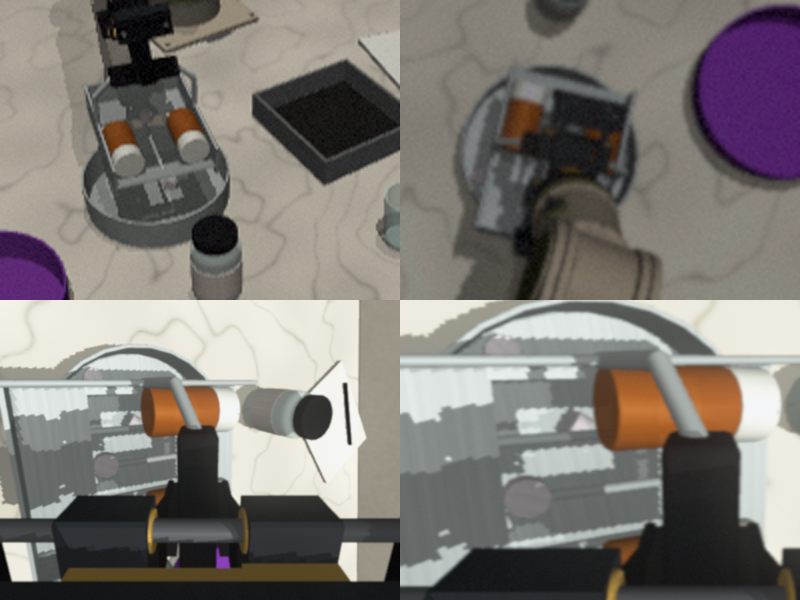

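View: one cap lies in the pan (crop 497,345). One shows through the slot, tilted, at (575,415). One still straddles the middle bar at (525,497). The jars are in. A stronger sideways pulse should free it.

Emit:
move_arm(
  steps=[
    {"dx": 0.7, "dy": 0, "dz": 0, "spin": 0},
    {"dx": 1.4, "dy": 0, "dz": 0, "spin": 0},
    {"dx": 2.1, "dy": 0, "dz": 0, "spin": 0},
    {"dx": -2.1, "dy": 0, "dz": 0, "spin": 0},
    {"dx": -1.4, "dy": 0, "dz": 0, "spin": 0},
    {"dx": -0.7, "dy": 0, "dz": 0, "spin": 0},
    {"dx": 0.7, "dy": 0, "dz": 0, "spin": 0},
    {"dx": 1.4, "dy": 0, "dz": 0, "spin": 0},
    {"dx": 2.1, "dy": 0, "dz": 0, "spin": 0},
    {"dx": -2.1, "dy": 0, "dz": 0, "spin": 0},
    {"dx": -1.4, "dy": 0, "dz": 0, "spin": 0},
    {"dx": -0.7, "dy": 0, "dz": 0, "spin": 0},
  ],
)

```text
time: 20.0
ee_pos: [0.3663, -0.3065, 0.3719]
eef_rot: [0.764, 0.598, 0.159, 0.183]
ft_force: [1.6, 0.3, -4.6]
width: 0.0219
grip_force: 45.0
```

```bash
cat >> jf.py <<'E'
def bpose():
    # basket pose from tool: grip at tool z .164; tool axes square in grip
    s=telemetry.read_state();M=Ro.from_quat(s["eef_rot"]).as_matrix()
    G=np.array([[0,.866,.5],[1,0,0],[0,.5,-.866]])  # columns: tool axes in basket frame
    Rb=M@G.T;o=s["ee_pos"]+.164*M[:,2]-Rb@np.array([.005,0,.128]);return Rb,o
def unproj_b(w,u,v,zb):
    Rb,o=bpose();d=w["R"].T@np.linalg.inv(w["camera_matrix"])@np.array([u,v,1.]);p=-w["R"].T@w["t"]
    db=Rb.T@d;pb=Rb.T@(p-o);return pb+db*(zb-pb[2])/db[2]
E
python3 - <<'E'
from jf import *
w=cam("wrist");np.savez("pics/w5.npz",**w);j=jars(w);print(j,bpose())
prev=dict(np.load("pics/w4.npz"))
for n,W in (("prev",prev),("now",w)):
    # gray stats at cap pixel: full coords = 50+ (x-400)*270/400, 60+(y-300)*230/300
    for q in [(497,345),(575,415),(525,497)]:
        u=50+(q[0]-400)*270/400;v=60+(q[1]-300)*230/300
        print(n,round(u),round(v),W["img"][int(v)-3:int(v)+4,int(u)-3:int(u)+4].mean((0,1)).round(0),unproj_b(W,u,v,.03).round(3))
x,y,ww,h,_=sorted(j,key=lambda a:a[0])[0] if 0 else j[1]
print("jar rear edge",unproj_b(w,x,y+h/2,.035))
d=np.abs(w["img"].astype(int)-prev["img"]).sum(2);d[240:]=0;print("diff",np.argwhere(d>90).shape, np.argwhere(d>90).mean(0) if (d>90).any() else 0)
E
python3 look.py s3
```

```text
[(236, 104, 46, 56, 1762), (182, 108, 55, 61, 2431), (187, 235, 27, 29, 421), (189, 267, 13, 58, 383), (307, 281, 11, 44, 212), (80, 337, 366, 23, 6454)] (array([[ 0.97179078,  0.23419454,  0.02709272],
       [-0.23335234,  0.97190283, -0.03080805],
       [-0.03354657,  0.02361786,  0.99913605]]), array([ 0.43350342, -0.31686246,  0.09953576]))
prev 115 94 [165. 161. 163.] [-0.033  0.078  0.03 ]
prev 168 148 [124. 124. 124.] [-0.004  0.043  0.03 ]
prev 134 211 [123. 120. 121.] [-0.03   0.003  0.03 ]
now 115 94 [157. 155. 156.] [-0.033  0.078  0.03 ]
now 168 148 [124. 124. 124.] [-0.004  0.044  0.03 ]
now 134 211 [ 99. 103. 102.] [-0.03   0.004  0.03 ]
jar rear edge [0.00417362 0.0500446  0.035     ]
diff (10112, 2) [136.19689478 167.07565269]
20.05 [-0.535 -0.413  1.034  2.099  0.265  0.8    0.162] [ 0.366  -0.3072  0.3719] 
 [[ 0.234  0.855  0.462]
 [ 0.972 -0.217 -0.09 ]
 [ 0.024  0.471 -0.882]] [-1.7 -1.3 -4.1] tilt 28.1
```

View pics/s3.png

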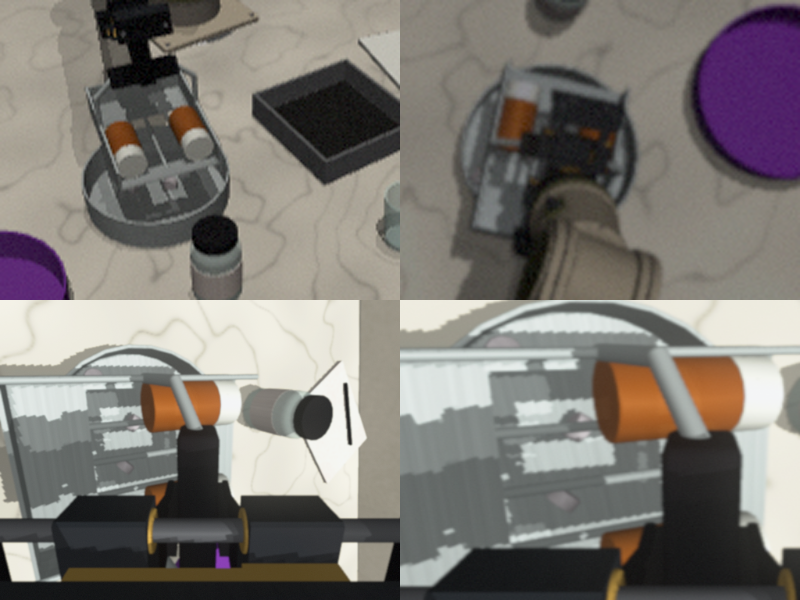

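The three caps show at crop (500,340), (578,425) and (562,500), seen past or through the slots. I'll check by triangulation that they lie on the pan floor, then lift.

```bash
python3 - <<'E'
from jf import *
w=dict(np.load("pics/w5.npz"));c=dict(np.load("pics/s4.npz"));prev=dict(np.load("pics/w4.npz"))
for q in [(500,340),(578,425),(562,500)]:
    u=50+(q[0]-400)*.675;v=60+(q[1]-300)*.767
    print([ray(w,u,v,z).round(3) for z in (.017,.12)])
print("scene",[ray(c,205,226.5,z).round(3) for z in (.017,.12)])
u,v=50+175*.675,60+115*.767;print("prev",ray(prev,u,v,.017).round(3))
E
```

```text
[array([ 0.437, -0.234,  0.017]), array([ 0.424, -0.232,  0.12 ])]
[array([ 0.464, -0.306,  0.017]), array([ 0.442, -0.282,  0.12 ])]
[array([ 0.434, -0.359,  0.017]), array([ 0.422, -0.319,  0.12 ])]
scene [array([ 0.468, -0.309,  0.017]), array([ 0.569, -0.36 ,  0.12 ])]
prev [ 0.464 -0.298  0.017]
```

Emit:
move_arm(
  steps=[
    {"dx": 0, "dy": 0.5, "dz": -0.9, "spin": 0},
    {"dx": 0, "dy": 0.9, "dz": -1.8, "spin": 0},
    {"dx": 0, "dy": 1.2, "dz": -2.2, "spin": 0},
    {"dx": 0, "dy": 1.0, "dz": -1.8, "spin": 0},
    {"dx": 0, "dy": 0.5, "dz": -0.9, "spin": 0},
    {"dx": 0, "dy": 0, "dz": 0, "spin": 0},
  ],
)

```text
time: 20.8
ee_pos: [0.3665, -0.3085, 0.4596]
eef_rot: [0.763, 0.598, 0.16, 0.184]
ft_force: [-0.1, -0.9, -4.7]
width: 0.0216
grip_force: 45.0
```

```bash
python3 - <<'E'
from jf import *
st();w=cam("wrist");np.savez("pics/w6.npz",**w);print(bpose()[1])
P=[[.394,-.251,.017]]
a=cv2.resize(w["img"][40:300,60:320,::-1],(520,520),interpolation=cv2.INTER_CUBIC);cv2.imwrite("pics/w6.png",a)
E
```

```text
20.8 [-0.46  -0.441  0.895  1.96   0.251  0.989  0.141] [ 0.3665 -0.3085  0.4596] 
 [[ 0.233  0.855  0.464]
 [ 0.972 -0.216 -0.09 ]
 [ 0.023  0.472 -0.881]] [-0.1 -0.9 -4.7] tilt 28.2
[ 0.43375039 -0.31799737  0.18587092]
```

```bash
python3 - <<'E'
from jf import *
a=dict(np.load("pics/w5.npz"));b=dict(np.load("pics/w6.npz"))
for nm,X in [("c1",[.437,-.234,.017]),("c2",[.466,-.307,.017]),("c3",[.434,-.359,.017])]:
    print(nm,"expected if in pan",proj(b,X).round(0), "was",proj(a,X).round(0))
# pinkish cap colour: R-G slightly >0 vs grey steel (G>=R)
for n,i in (("w5",a),("w6",b)):
    g=cv2.GaussianBlur(i["img"].astype(np.float32),(5,5),0);m=((g[...,0]-g[...,1]>1.5)&(g[...,0]-g[...,2]<15)&(g[...,0]<190)&(g[...,0]>60)).astype(np.uint8);m[250:]=0
    k,l,s,c=cv2.connectedComponentsWithStats(m);print(n,[(c[q].round(0).tolist(),int(s[q][4])) for q in range(1,k) if s[q][4]>25])
E
```

```text
c1 expected if in pan [[105.  90.]] was [[118.  90.]]
c2 expected if in pan [[152. 144.]] was [[173. 156.]]
c3 expected if in pan [[141. 192.]] was [[159. 214.]]
w5 [([57.0, 85.0], 548), ([415.0, 98.0], 172), ([118.0, 92.0], 101), ([318.0, 117.0], 119), ([441.0, 134.0], 114), ([338.0, 140.0], 1537), ([310.0, 152.0], 40), ([171.0, 150.0], 36), ([169.0, 163.0], 52), ([6.0, 214.0], 643), ([402.0, 204.0], 160), ([160.0, 213.0], 165)]
w6 [([425.0, 127.0], 468), ([441.0, 122.0], 485), ([83.0, 83.0], 180), ([23.0, 88.0], 566), ([67.0, 84.0], 26), ([366.0, 99.0], 126), ([106.0, 92.0], 108), ([395.0, 126.0], 97), ([310.0, 112.0], 45), ([149.0, 144.0], 102), ([357.0, 185.0], 115), ([3.0, 191.0], 241), ([141.0, 191.0], 115), ([7.0, 219.0], 125), ([378.0, 249.0], 32)]
```

All three caps are confirmed in the pan, since their pixels moved as pan-floor points should. Now I plan the pour: spinning about the canted tool axis tips the basket.

```bash
python3 - <<'E'
from jf import *
s=telemetry.read_state();M=Ro.from_quat(s["eef_rot"]).as_matrix();Rb,o=bpose();a=M[:,2]
pts=np.array([[115,-76,0],[115,76,0],[115,-73,18],[115,73,18],[-91,-76,0],[-91,76,0],[-91,-76,50],[-91,76,50],[115,76,50],[115,-76,50]])/1000-[.005,0,.128]
for ph in (0,-30,-60,-75,-90,-105,-120,-135,-150,-165,-180):
    R=Ro.from_rotvec(a*np.radians(ph)).as_matrix()@Rb
    X=(R@pts.T).T
    print(ph,"dip",np.degrees(np.arcsin(-R[2,0])).round(0),"roll",np.degrees(np.arcsin(R[2,1])).round(0),"xdir",R[:2,0].round(2),"lip",((X[2]+X[3])/2).round(3),"low",X[:,2].min().round(3))
    print("   ",(X[:6]*1000).round(0).astype(int).tolist())
E
```

```text
0 dip 2.0 roll 1.0 xdir [ 0.97 -0.23] lip [ 0.104 -0.022 -0.114] low -0.133
    [[86, -96, -133], [121, 52, -130], [87, -93, -115], [121, 49, -112], [-114, -48, -126], [-79, 100, -123]]
-30 dip 4.0 roll -12.0 xdir [0.97 0.21] lip [ 0.104 -0.001 -0.116] low -0.15
    [[121, -78, -117], [86, 67, -150], [121, -71, -100], [88, 68, -131], [-80, -122, -101], [-114, 23, -133]]
-60 dip 13.0 roll -23.0 xdir [0.78 0.59] lip [ 0.095  0.016 -0.122] low -0.168
    [[144, -43, -108], [49, 59, -168], [140, -33, -93], [49, 65, -151], [-16, -165, -63], [-111, -62, -123]]
-75 dip 18.0 roll -27.0 xdir [0.62 0.72] lip [ 0.087  0.022 -0.127] low -0.176
    [[149, -22, -108], [32, 48, -176], [143, -12, -94], [32, 56, -159], [22, -171, -43], [-95, -101, -111]]
-90 dip 25.0 roll -28.0 xdir [0.43 0.8 ] lip [ 0.079  0.026 -0.132] low -0.181
    [[149, -1, -110], [19, 32, -181], [141, 10, -97], [16, 41, -166], [60, -165, -23], [-70, -132, -95]]
-105 dip 32.0 roll -27.0 xdir [0.23 0.82] lip [ 0.07   0.027 -0.137] low -0.184
    [[144, 19, -114], [9, 13, -184], [134, 30, -103], [5, 23, -170], [96, -149, -6], [-3
[... 235 characters left out ...]
0.68] lip [ 0.052  0.02  -0.145] low -0.183
    [[121, 52, -130], [4, -29, -183], [108, 59, -120], [-4, -19, -171], [152, -89, 18], [35, -170, -35]]
-150 dip 52.0 roll -15.0 xdir [-0.31  0.54] lip [ 0.044  0.014 -0.148] low -0.178
    [[105, 62, -139], [9, -50, -178], [90, 67, -130], [-2, -40, -167], [169, -49, 22], [73, -160, -17]]
-165 dip 56.0 roll -8.0 xdir [-0.43  0.35] lip [ 0.039  0.005 -0.151] low -0.171
    [[87, 67, -149], [19, -68, -171], [71, 70, -140], [6, -59, -161], [176, -6, 22], [108, -141, 0]]
-180 dip 58.0 roll -1.0 xdir [-0.51  0.14] lip [ 0.035 -0.005 -0.151] low -0.163
    [[68, 66, -159], [32, -82, -163], [52, 66, -150], [18, -76, -153], [173, 36, 16], [137, -111, 12]]
```

```bash
python3 - <<'E'
from jf import *
s,M=st();P=s["ee_pos"];B=np.array([.41,-.17,.43]);C=np.array([.42,-.022,.40])
for a,b in [(P,B),(B,C)]: d=M.T@(b-a)*100;print(d.round(2),np.linalg.norm(d))
E
```

```text
20.85 [-0.46  -0.44   0.896  1.962  0.251  0.989  0.141] [ 0.3662 -0.3084  0.4582] 
 [[ 0.233  0.855  0.463]
 [ 0.972 -0.216 -0.09 ]
 [ 0.023  0.471 -0.882]] [-0.1  0.2 -5.1] tilt 28.1
[14.41 -0.58  3.28] 14.784965314745206
[14.55 -3.76  1.78] 15.134067529914091
```

Emit:
move_arm(
  steps=[
    {"dx": 1.0, "dy": 0, "dz": 0.2, "spin": 0},
    {"dx": 2.1, "dy": -0.1, "dz": 0.5, "spin": 0},
    {"dx": 3.0, "dy": -0.1, "dz": 0.7, "spin": 0},
    {"dx": 3.4, "dy": -0.1, "dz": 0.8, "spin": 0},
    {"dx": 3.4, "dy": -0.2, "dz": 0.7, "spin": 0},
    {"dx": 3.4, "dy": -0.7, "dz": 0.4, "spin": 0},
    {"dx": 3.4, "dy": -0.9, "dz": 0.4, "spin": 0},
    {"dx": 3.4, "dy": -0.9, "dz": 0.4, "spin": 0},
    {"dx": 2.7, "dy": -0.7, "dz": 0.3, "spin": 0},
    {"dx": 2.0, "dy": -0.4, "dz": 0.3, "spin": 0},
    {"dx": 1.0, "dy": -0.2, "dz": 0.2, "spin": 0},
    {"dx": 0, "dy": 0, "dz": 0, "spin": 0},
  ],
)

```text
time: 22.05
ee_pos: [0.4189, -0.0224, 0.4002]
eef_rot: [0.763, 0.6, 0.158, 0.183]
ft_force: [-0.1, -0.8, -4.7]
width: 0.0218
grip_force: 45.0
```

```bash
python3 - <<'E'
from jf import *
s,M=st();print(s["ee_pos"]+.164*M[:,2]);go(np.array([.452,-.03,.225])-.164*M[:,2],2)
E
```

```text
22.05 [-0.455 -0.342  0.279  2.167  0.343  0.867 -0.574] [ 0.4189 -0.0224  0.4002] 
 [[ 0.231  0.857  0.461]
 [ 0.973 -0.214 -0.089]
 [ 0.022  0.469 -0.883]] [-0.1 -0.8 -4.7] tilt 28.0
[ 0.49447581 -0.03704906  0.2553929 ]
22.05 [-0.455 -0.342  0.279  2.167  0.343  0.867 -0.574] [ 0.4189 -0.0224  0.4002] 
 [[ 0.231  0.857  0.461]
 [ 0.973 -0.214 -0.089]
 [ 0.022  0.469 -0.883]] [-0.1 -0.8 -4.7] tilt 28.0
rows 3 each [-0.12 -1.74  0.22] total [-0.36 -5.22  0.66]
```

Emit:
move_arm(
  steps=[
    {"dx": 0, "dy": -0.8, "dz": 0.1, "spin": 0},
    {"dx": 0, "dy": -1.3, "dz": 0.2, "spin": 0},
    {"dx": 0, "dy": -1.3, "dz": 0.2, "spin": 0},
    {"dx": 0, "dy": -1.1, "dz": 0.1, "spin": 0},
    {"dx": 0, "dy": -0.7, "dz": 0.1, "spin": 0},
    {"dx": 0, "dy": 0, "dz": 0, "spin": 0},
  ],
)

```text
time: 22.65
ee_pos: [0.3772, -0.0133, 0.3704]
eef_rot: [0.764, 0.598, 0.159, 0.183]
ft_force: [-0.3, 0.4, -5.0]
width: 0.0214
grip_force: 45.0
```

```bash
python3 - <<'E'
from jf import *
s,M=st();print(s["ee_pos"]+.164*M[:,2]);go(np.array([.452,-.03,.21])-.164*M[:,2],2)
E
```

```text
22.65 [-0.434 -0.425  0.215  2.288  0.374  0.844 -0.649] [ 0.3772 -0.0133  0.3704] 
 [[ 0.234  0.856  0.462]
 [ 0.972 -0.217 -0.09 ]
 [ 0.024  0.47  -0.882]] [-0.3  0.4 -5. ] tilt 28.1
[ 0.45297595 -0.02797742  0.22568274]
22.65 [-0.434 -0.425  0.215  2.288  0.374  0.844 -0.649] [ 0.3772 -0.0133  0.3704] 
 [[ 0.234  0.856  0.462]
 [ 0.972 -0.217 -0.09 ]
 [ 0.024  0.47  -0.882]] [-0.3  0.4 -5. ] tilt 28.1
rows 1 each [-0.26 -0.78  1.36] total [-0.26 -0.78  1.36]
```

Emit:
move_arm(
  steps=[
    {"dx": 0, "dy": 0, "dz": 0, "spin": -0.06},
    {"dx": 0, "dy": 0, "dz": 0, "spin": -0.1},
    {"dx": 0, "dy": 0, "dz": 0, "spin": -0.13},
    {"dx": 0, "dy": 0, "dz": 0, "spin": -0.13},
    {"dx": 0, "dy": 0, "dz": 0, "spin": -0.13},
    {"dx": 0, "dy": 0, "dz": 0, "spin": -0.13},
    {"dx": 0, "dy": 0, "dz": 0, "spin": -0.13},
    {"dx": 0, "dy": 0, "dz": 0, "spin": -0.13},
    {"dx": 0, "dy": 0, "dz": 0, "spin": -0.1},
    {"dx": 0, "dy": 0, "dz": 0, "spin": -0.06},
    {"dx": 0, "dy": 0, "dz": 0, "spin": 0},
  ],
)

```text
time: 23.75
ee_pos: [0.3783, -0.0131, 0.3714]
eef_rot: [0.338, 0.909, 0.04, 0.24]
ft_force: [0.2, 0.1, -3.8]
width: 0.0218
grip_force: 45.0
```

```bash
cat > pour.py <<'E'
from jf import *
s,M=st();Rb,o=bpose();print("grip",s["ee_pos"]+.164*M[:,2],"dip",np.degrees(np.arcsin(-Rb[2,0])).round(1),"roll",np.degrees(np.arcsin(Rb[2,1])).round(1),s["width"])
pts=np.array([[115,-76,0],[115,76,0],[115,-73,18],[115,73,18],[-91,-76,0],[-91,76,0]])/1000
print((o+(Rb@pts.T).T).round(3).tolist())
c=cam("scene");print("scene",jars(c))
for j in jars(c): print(ray(c,j[0]+j[2]/2,j[1]+j[3]/2,.07).round(3))
g=np.array([.445,-.03,.2]);print("to goal",(M.T@(g-s["ee_pos"]-.164*M[:,2])*100).round(2), "up",(M.T@[0,0,1]).round(2),"+y",(M.T@[0,1,0]).round(2))
np.savez("pics/cur.npz",**c)
E
python3 pour.py
```

```text
23.75 [-0.635 -0.468  0.367  2.292  0.487  0.89   0.358] [ 0.3783 -0.0131  0.3714] 
 [[-0.657  0.595  0.463]
 [ 0.634  0.768 -0.089]
 [-0.409  0.235 -0.882]] [ 0.2  0.1 -3.8] tilt 28.1
grip [ 0.45424117 -0.02776247  0.22675347] dip 13.7 roll -24.1 0.021823271534563128
[[0.6, -0.067, 0.119], [0.5, 0.03, 0.057], [0.596, -0.056, 0.134], [0.5, 0.036, 0.074], [0.446, -0.195, 0.168], [0.346, -0.098, 0.106]]
scene []
to goal [ 1.56 -1.35  1.95] up [-0.41  0.23 -0.88] +y [ 0.63  0.77 -0.09]
```

Emit:
move_arm(
  steps=[
    {"dx": 0.4, "dy": -0.3, "dz": 0.5, "spin": -0.04},
    {"dx": 0.4, "dy": -0.3, "dz": 0.5, "spin": -0.04},
    {"dx": 0.4, "dy": -0.4, "dz": 0.5, "spin": -0.04},
    {"dx": 0.3, "dy": -0.4, "dz": 0.4, "spin": -0.04},
    {"dx": 0, "dy": 0, "dz": 0, "spin": -0.04},
    {"dx": 0, "dy": 0, "dz": 0, "spin": -0.04},
    {"dx": 0, "dy": 0, "dz": 0, "spin": -0.04},
    {"dx": 0, "dy": 0, "dz": 0, "spin": -0.04},
    {"dx": 0, "dy": 0, "dz": 0, "spin": -0.04},
    {"dx": 0, "dy": 0, "dz": 0, "spin": -0.04},
    {"dx": 0, "dy": 0, "dz": 0, "spin": -0.04},
    {"dx": 0, "dy": 0, "dz": 0, "spin": -0.04},
  ],
)

```text
time: 25.0
ee_pos: [0.3688, -0.0173, 0.3451]
eef_rot: [0.113, 0.963, -0.018, 0.242]
ft_force: [-0.1, -0.1, -6.0]
width: 0.0216
grip_force: 45.0
```

```bash
sed -i 's/x\[4\]>150/x[4]>50/' jf.py; python3 pour.py
```

```text
25.0 [-0.662 -0.482  0.402  2.351  0.53   0.848  0.8  ] [ 0.3688 -0.0173  0.3451] 
 [[-0.857  0.226  0.463]
 [ 0.209  0.974 -0.089]
 [-0.471  0.02  -0.882]] [-0.1 -0.1 -6. ] tilt 28.1
grip [ 0.44472269 -0.03200897  0.20049449] dip 25.1 roll -28.1 0.02162481416084379
[[0.594, -0.032, 0.091], [0.463, -0.001, 0.019], [0.586, -0.021, 0.103], [0.461, 0.009, 0.034], [0.506, -0.197, 0.178], [0.375, -0.165, 0.106]]
scene [(254, 121, 26, 8, 56), (6, 310, 18, 23, 75), (6, 347, 51, 37, 149)]
[0.122 0.201 0.07 ]
[ 0.545 -0.859  0.07 ]
[ 0.682 -0.853  0.07 ]
to goal [0.04 0.2  0.04] up [-0.47  0.02 -0.88] +y [ 0.21  0.97 -0.09]
```

Emit:
move_arm(
  steps=[
    {"dx": 0, "dy": 0, "dz": 0, "spin": -0.03},
    {"dx": 0, "dy": 0, "dz": 0, "spin": -0.04},
    {"dx": 0, "dy": 0, "dz": 0, "spin": -0.04},
    {"dx": 0, "dy": 0, "dz": 0, "spin": -0.04},
    {"dx": 0, "dy": 0, "dz": 0, "spin": -0.04},
    {"dx": 0, "dy": 0, "dz": 0, "spin": -0.04},
    {"dx": 0, "dy": 0, "dz": 0, "spin": -0.04},
    {"dx": 0, "dy": 0, "dz": 0, "spin": -0.04},
    {"dx": 0, "dy": 0, "dz": 0, "spin": -0.03},
  ],
)

```text
time: 25.95
ee_pos: [0.3687, -0.0173, 0.345]
eef_rot: [-0.053, 0.969, -0.059, 0.235]
ft_force: [0.2, -0.0, -4.3]
width: 0.0216
grip_force: 45.0
```

```bash
cat >> pour.py <<'E'
w=cam("wrist");t=cam("top");print("wrist",[j for j in jars(w) if j[1]<300],"top",jars(t));np.savez("pics/curw.npz",**w);np.savez("pics/curt.npz",**t)
F=[]
for i in range(6): F.append(telemetry.read_state()["ft_force"]);cam("wrist")
print("F",np.mean(F,0).round(2))
E
python3 pour.py
```

```text
25.95 [-0.678 -0.487  0.414  2.351  0.54   0.853  1.133] [ 0.3687 -0.0173  0.345 ] 
 [[-0.884 -0.074  0.462]
 [-0.13   0.987 -0.09 ]
 [-0.45  -0.139 -0.882]] [ 0.2 -0.  -4.3] tilt 28.1
grip [ 0.44456369 -0.03194881  0.20031451] dip 34.2 roll -26.7 0.02159488125566309
[[0.586, -0.006, 0.084], [0.452, -0.026, 0.015], [0.576, 0.004, 0.095], [0.447, -0.015, 0.029], [0.552, -0.173, 0.2], [0.417, -0.193, 0.131]]
scene [(6, 340, 45, 44, 128)]
[ 0.67  -0.856  0.07 ]
to goal [-0.05  0.19  0.03] up [-0.45 -0.14 -0.88] +y [-0.13  0.99 -0.09]
wrist [(236, 103, 47, 58, 1878), (182, 107, 55, 125, 4884), (280, 180, 5, 31, 107), (307, 268, 11, 57, 312), (189, 273, 11, 52, 276)] top [(497, 100, 15, 50, 406), (227, 195, 17, 12, 159)]
F [-0.14 -0.13 -4.42]
```

Emit:
move_arm(
  steps=[
    {"dx": 0, "dy": 0, "dz": 0, "spin": -0.03},
    {"dx": 0, "dy": 0, "dz": 0, "spin": -0.03},
    {"dx": 0, "dy": 0, "dz": 0, "spin": -0.03},
    {"dx": 0, "dy": 0, "dz": 0, "spin": -0.03},
    {"dx": 0, "dy": 0, "dz": 0, "spin": -0.03},
    {"dx": 0, "dy": 0, "dz": 0, "spin": -0.03},
    {"dx": 0, "dy": 0, "dz": 0, "spin": -0.03},
    {"dx": 0, "dy": 0, "dz": 0, "spin": -0.03},
  ],
)

```text
time: 27.2
ee_pos: [0.3687, -0.0172, 0.3449]
eef_rot: [-0.169, 0.955, -0.087, 0.227]
ft_force: [0.4, 0.0, -5.0]
width: 0.0218
grip_force: 45.0
```

```bash
python3 pour.py
```

```text
27.2 [-0.685 -0.489  0.419  2.352  0.545  0.855  1.371] [ 0.3687 -0.0172  0.3449] 
 [[-0.84  -0.284  0.462]
 [-0.363  0.928 -0.09 ]
 [-0.404 -0.243 -0.882]] [ 0.4  0.  -5. ] tilt 28.1
grip [ 0.44450017 -0.03185472  0.20024786] dip 40.6 roll -23.8 0.021823989109448237
[[0.576, 0.01, 0.077], [0.448, -0.045, 0.016], [0.564, 0.019, 0.087], [0.441, -0.034, 0.028], [0.579, -0.146, 0.211], [0.451, -0.202, 0.15]]
scene [(16, 333, 16, 21, 75), (10, 341, 47, 40, 131)]
[ 0.618 -0.855  0.07 ]
[ 0.674 -0.847  0.07 ]
to goal [-0.1   0.16  0.03] up [-0.4  -0.24 -0.88] +y [-0.36  0.93 -0.09]
wrist [(236, 104, 47, 57, 1860), (182, 107, 55, 126, 4854), (280, 180, 5, 32, 110), (306, 266, 12, 59, 362), (189, 268, 11, 57, 310)] top [(497, 100, 15, 51, 409), (224, 193, 20, 10, 144)]
F [-0.3   0.12 -4.73]
```

Emit:
move_arm(
  steps=[
    {"dx": 0, "dy": 0, "dz": 0, "spin": -0.03},
    {"dx": 0, "dy": 0, "dz": 0, "spin": -0.03},
    {"dx": 0, "dy": 0, "dz": 0, "spin": -0.03},
    {"dx": 0, "dy": 0, "dz": 0, "spin": -0.03},
    {"dx": 0, "dy": 0, "dz": 0, "spin": -0.03},
    {"dx": 0, "dy": 0, "dz": 0, "spin": -0.03},
    {"dx": 0, "dy": 0, "dz": 0, "spin": -0.03},
    {"dx": 0, "dy": 0, "dz": 0, "spin": 0},
  ],
)

```text
time: 28.45
ee_pos: [0.3688, -0.0164, 0.3454]
eef_rot: [-0.268, 0.932, -0.109, 0.217]
ft_force: [-2.5, 7.5, -0.2]
width: 0.022
grip_force: 45.6
```

```bash
python3 pour.py
```

```text
28.45 [-0.69  -0.491  0.422  2.351  0.546  0.856  1.579] [ 0.3688 -0.0164  0.3454] 
 [[-0.762 -0.453  0.464]
 [-0.548  0.832 -0.087]
 [-0.346 -0.321 -0.882]] [-2.5  7.5 -0.2] tilt 28.1
grip [ 0.44486223 -0.03071339  0.2008097 ] dip 45.9 roll -20.3 0.02200284824465375
[[0.565, 0.022, 0.071], [0.45, -0.061, 0.018], [0.552, 0.03, 0.081], [0.441, -0.05, 0.03], [0.599, -0.117, 0.219], [0.483, -0.2, 0.166]]
scene [(2, 347, 55, 37, 144)]
[ 0.68  -0.856  0.07 ]
to goal [-0.02  0.08  0.07] up [-0.35 -0.32 -0.88] +y [-0.55  0.83 -0.09]
wrist [(240, 104, 47, 58, 1937), (187, 107, 52, 124, 4520), (280, 169, 9, 47, 274), (189, 267, 12, 58, 310), (306, 266, 12, 59, 367)] top [(497, 100, 15, 50, 408), (222, 191, 18, 11, 85)]
F [-2.03  6.23 -0.5 ]
```

The lip edge is touching the tray's -y wall (about 6 N), so I ease towards +y and up.

Emit:
move_arm(
  steps=[
    {"dx": -0.3, "dy": 0.3, "dz": -0.2, "spin": 0},
    {"dx": -0.4, "dy": 0.4, "dz": -0.2, "spin": 0},
    {"dx": -0.3, "dy": 0.4, "dz": -0.2, "spin": 0},
    {"dx": 0, "dy": 0, "dz": 0, "spin": -0.02},
    {"dx": 0, "dy": 0, "dz": 0, "spin": -0.02},
    {"dx": 0, "dy": 0, "dz": 0, "spin": 0},
  ],
)

```text
time: 29.5
ee_pos: [0.3685, -0.0022, 0.35]
eef_rot: [-0.286, 0.927, -0.115, 0.214]
ft_force: [0.4, 0.4, -5.1]
width: 0.0213
grip_force: 44.9
```

```bash
python3 pour.py
```

```text
29.5 [-0.702 -0.483  0.39   2.343  0.543  0.874  1.582] [ 0.3685 -0.0022  0.35  ] 
 [[-0.745 -0.482  0.462]
 [-0.58   0.81  -0.09 ]
 [-0.331 -0.335 -0.882]] [ 0.4  0.4 -5.1] tilt 28.1
grip [ 0.44433006 -0.01690982  0.20532744] dip 47.0 roll -19.3 0.02126909685989884
[[0.563, 0.038, 0.074], [0.449, -0.051, 0.023], [0.549, 0.045, 0.083], [0.44, -0.04, 0.035], [0.601, -0.098, 0.224], [0.488, -0.186, 0.174]]
scene [(28, 327, 14, 20, 61), (5, 348, 52, 36, 119)]
[ 0.615 -0.831  0.07 ]
[ 0.683 -0.854  0.07 ]
to goal [ 0.89 -0.91  0.62] up [-0.33 -0.33 -0.88] +y [-0.58  0.81 -0.09]
wrist [(238, 104, 67, 114, 3307), (188, 107, 50, 121, 3167), (306, 267, 12, 58, 364), (189, 273, 11, 52, 284)] top [(497, 100, 15, 50, 401)]
F [ 0.12  0.26 -4.37]
```

Emit:
move_arm(
  steps=[
    {"dx": -0.2, "dy": 0.3, "dz": 0, "spin": -0.03},
    {"dx": -0.2, "dy": 0.3, "dz": 0, "spin": -0.03},
    {"dx": 0, "dy": 0, "dz": 0, "spin": -0.03},
    {"dx": 0, "dy": 0, "dz": 0, "spin": -0.03},
    {"dx": 0, "dy": 0, "dz": 0, "spin": -0.03},
    {"dx": 0, "dy": 0, "dz": 0, "spin": 0},
    {"dx": 0, "dy": 0, "dz": 0, "spin": 0},
  ],
)

```text
time: 30.65
ee_pos: [0.3686, 0.0051, 0.3495]
eef_rot: [-0.354, 0.903, -0.13, 0.205]
ft_force: [-0.3, 1.0, -2.6]
width: 0.022
grip_force: 44.9
```

```bash
python3 pour.py
```

```text
30.65 [-0.725 -0.481  0.39   2.343  0.552  0.879  1.702] [0.3686 0.0051 0.3495] 
 [[-0.665 -0.586  0.463]
 [-0.693  0.715 -0.089]
 [-0.278 -0.38  -0.882]] [-0.3  1.  -2.6] tilt 28.1
grip [ 0.44450301 -0.00953062  0.20486708] dip 50.4 roll -16.2 0.02200017468328591
[[0.553, 0.051, 0.068], [0.452, -0.055, 0.026], [0.539, 0.056, 0.077], [0.442, -0.045, 0.037], [0.61, -0.068, 0.227], [0.509, -0.173, 0.184]]
scene [(18, 308, 13, 15, 59), (10, 345, 47, 36, 121)]
[ 0.541 -0.838  0.07 ]
[ 0.679 -0.848  0.07 ]
to goal [ 1.52 -1.31  0.64] up [-0.28 -0.38 -0.88] +y [-0.69  0.72 -0.09]
wrist [(283, 100, 97, 74, 5246), (387, 158, 103, 94, 5452), (306, 267, 12, 58, 372), (189, 273, 11, 52, 263)] top [(497, 100, 15, 51, 406)]
F [ 0.01 -0.29 -2.95]
```

Both jars have slid out (wrist blobs moved right, weight down about 1.8 N). I withdraw along the basket's own axis.

```bash
python3 - <<'E'
from jf import *
s,M=st();Rb,o=bpose();print((-M.T@Rb[:,0]).round(3),(M.T@[0,0,1]).round(2))
w=dict(np.load("pics/curw.npz"))
for p in [(283,137),(380,137),(387,205),(490,205)]: print(ray(w,*p,.03).round(3))
E
```

```text
31.1 [-0.725 -0.481  0.389  2.343  0.552  0.879  1.702] [0.3686 0.0052 0.3494] 
 [[-0.665 -0.587  0.462]
 [-0.693  0.715 -0.09 ]
 [-0.278 -0.38  -0.882]] [ 0.5 -0.3 -2.6] tilt 28.1
[-0.    -0.866 -0.5  ] [-0.28 -0.38 -0.88]
[ 0.484 -0.031  0.03 ]
[0.419 0.024 0.03 ]
[0.457 0.081 0.03 ]
[0.392 0.125 0.03 ]
```

Emit:
move_arm(
  steps=[
    {"dx": 0, "dy": -0.5, "dz": -0.3, "spin": 0},
    {"dx": 0, "dy": -0.9, "dz": -0.5, "spin": 0},
    {"dx": 0, "dy": -1.3, "dz": -0.8, "spin": 0},
    {"dx": 0, "dy": -1.3, "dz": -0.8, "spin": 0},
    {"dx": 0, "dy": -1.3, "dz": -0.8, "spin": 0},
    {"dx": 0, "dy": -1.3, "dz": -0.8, "spin": 0},
    {"dx": 0, "dy": -0.9, "dz": -0.8, "spin": 0},
    {"dx": -0.3, "dy": -0.6, "dz": -0.9, "spin": 0},
    {"dx": -0.3, "dy": -0.4, "dz": -0.9, "spin": 0},
    {"dx": 0, "dy": 0, "dz": 0, "spin": 0},
  ],
)

```text
time: 32.1
ee_pos: [0.3922, -0.0452, 0.4431]
eef_rot: [-0.354, 0.903, -0.13, 0.206]
ft_force: [-0.2, -0.5, -2.9]
width: 0.0217
grip_force: 44.9
```

```bash
python3 pour.py; python3 - <<'E'
from h import *
a=dict(np.load("pics/curt.npz"));w=dict(np.load("pics/curw.npz"));c=dict(np.load("pics/cur.npz"))
o=np.zeros((600,800,3),np.uint8)
o[:300,:400]=cv2.resize(a["img"][140:260,130:290,::-1],(400,300),interpolation=cv2.INTER_CUBIC)
o[:300,400:]=cv2.resize(c["img"][130:250,200:360,::-1],(400,300),interpolation=cv2.INTER_CUBIC)
o[300:,:400]=cv2.resize(w["img"][:,:,::-1],(400,300))
cv2.imwrite("pics/j1.png",o)
E
```

```text
32.1 [-0.596 -0.487  0.392  2.146  0.429  1.018  1.967] [ 0.3922 -0.0452  0.4431] 
 [[-0.664 -0.586  0.464]
 [-0.693  0.715 -0.089]
 [-0.28  -0.381 -0.881]] [-0.2 -0.5 -2.9] tilt 28.2
grip [ 0.46833707 -0.0598292   0.2986301 ] dip 50.4 roll -16.2 0.021728870749950318
[[0.577, 0.0, 0.162], [0.477, -0.105, 0.119], [0.563, 0.006, 0.171], [0.466, -0.095, 0.13], [0.634, -0.118, 0.321], [0.533, -0.223, 0.278]]
scene [(287, 160, 10, 10, 71), (261, 184, 17, 17, 166), (6, 348, 51, 36, 114)]
[0.418 0.092 0.07 ]
[ 0.5   -0.076  0.07 ]
[ 0.683 -0.853  0.07 ]
to goal [2.24 7.26 7.34] up [-0.28 -0.38 -0.88] +y [-0.69  0.71 -0.09]
wrist [(328, 65, 74, 64, 2867), (447, 137, 65, 77, 3229), (189, 271, 11, 54, 279), (307, 273, 11, 52, 277)] top [(497, 100, 15, 51, 406), (181, 221, 13, 14, 111)]
F [-0.26 -0.02 -3.19]
```

View pics/j1.png

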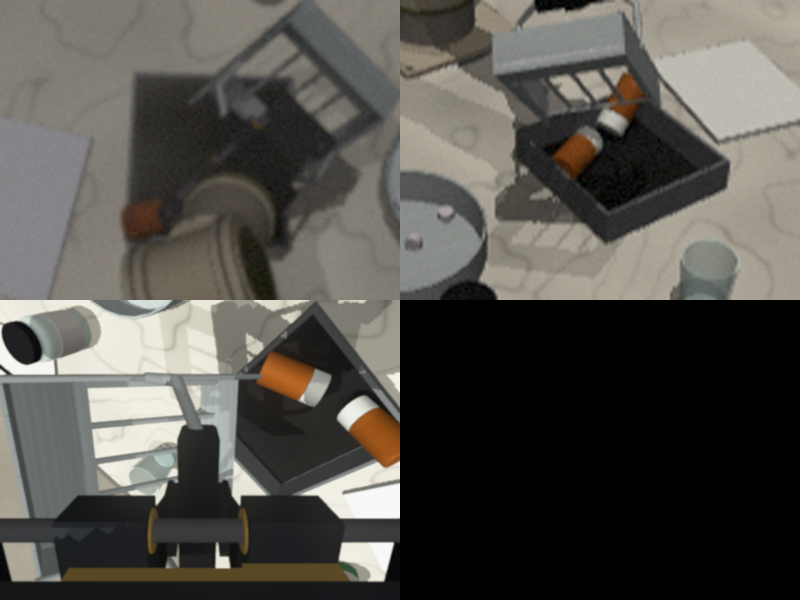

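The view shows one jar inside the tray (scene crop 580,150). The other leans over the tray's near-left corner with its amber end on the rim (top 145,218; scene 628,95). Two caps are visible in the pan. I'll triangulate the leaning jar.

```bash
python3 - <<'E'
from jf import *
import itertools
C={n:dict(np.load(f"pics/{f}.npz")) for n,f in (("t","curt"),("s","cur"),("w","curw"))}
from scipy.optimize import least_squares
# amber+lid masks
hs=lambda c:cv2.cvtColor(c["img"],cv2.COLOR_RGB2HSV)
def tri(obs):
    f=lambda X:np.concatenate([proj(C[k],X)[0]-p for k,p in obs]);r_=least_squares(f,[.45,.05,.05]);return r_.x.round(3),np.abs(r_.fun).max().round(1)
# amber centre: top, scene ; bottom-end
print("amber2",tri([("t",(187.5,228)),("s",(200+228*.4-0,130+95*.4))]))
# pix from view: wrist: lid (358,412)->*1.28 ; top lid (175,212) ; scene lid (613,122)
W=lambda x,y:(x*1.28,(y-300)*1.28);S=lambda x,y:(200+(x-400)*.4,130+y*.4);T=lambda x,y:(130+x*.4,140+y*.4)
print("amber2 sw",tri([("w",W(375,437)),("s",S(628,92))]),"lid2",tri([("w",W(358,412)),("s",S(614,122))]))
print("bottom end2",tri([("w",W(390,452)),("s",S(633,80))]))
print("amber1",tri([("w",W(287,375)),("s",S(577,150))]),"lid1",tri([("w",W(320,388)),("s",S(597,135))]))
print("tray corner near-left rim", tri([("t",(130+128*.4,140+245*.4)),("s",S(640,70))]))
for p in [(.38,.113,.05),(.38,.113,0)]: print("corner proj top",((proj(C["t"],p)[0]-[130,140])/.4).round(0),"scene",((proj(C["s"],p)[0]-[200,130])/.4+[400,0]).round(0))
E
```

```text
amber2 (array([0.412, 0.093, 0.053]), np.float64(0.3))
amber2 sw (array([0.419, 0.08 , 0.063]), np.float64(1.6)) lid2 (array([0.423, 0.057, 0.023]), np.float64(0.8))
bottom end2 (array([0.415, 0.097, 0.078]), np.float64(0.4))
amber1 (array([ 0.454, -0.044,  0.034]), np.float64(2.7)) lid1 (array([ 0.436, -0.001,  0.027]), np.float64(4.0))
tray corner near-left rim (array([0.385, 0.118, 0.071]), np.float64(4.1))
corner proj top [128. 245.] scene [624.  83.]
corner proj top [134. 247.] scene [622. 110.]
```

The leaning jar is inside the tray, resting in the corner (centre about (0.417,0.075,0.05)). I'll move the arm clear and measure it better before deciding on a nudge.

Emit:
move_arm(
  steps=[
    {"dx": 2.0, "dy": -2.4, "dz": -0.2, "spin": 0},
    {"dx": 2.7, "dy": -3.1, "dz": -0.1, "spin": 0},
    {"dx": 2.7, "dy": -3.1, "dz": -0.1, "spin": 0},
    {"dx": 2.7, "dy": -3.1, "dz": -0.1, "spin": 0},
    {"dx": 2.7, "dy": -3.1, "dz": -0.1, "spin": 0},
    {"dx": 2.0, "dy": -2.4, "dz": -0.1, "spin": 0},
    {"dx": 0, "dy": 0, "dz": 0, "spin": 0.1},
    {"dx": 0, "dy": 0, "dz": 0, "spin": 0.14},
    {"dx": 0, "dy": 0, "dz": 0, "spin": 0.14},
    {"dx": 0, "dy": 0, "dz": 0, "spin": 0.14},
    {"dx": 0, "dy": 0, "dz": 0, "spin": 0.14},
    {"dx": 0, "dy": 0, "dz": 0, "spin": 0},
  ],
)

```text
time: 33.75
ee_pos: [0.3911, -0.2706, 0.4717]
eef_rot: [-0.041, 0.969, -0.057, 0.236]
ft_force: [-0.8, -1.3, -2.5]
width: 0.0215
grip_force: 44.9
```

```bash
cat > jarfit.py <<'E'
from jf import *
from scipy.optimize import minimize
def fit():
    t=cam("top");c=cam("scene");np.savez("pics/ft.npz",**t);np.savez("pics/fs.npz",**c)
    for k,i,b in (("top",t,(170,150,260,250)),("scene",c,(230,140,340,230))):
        hsv=cv2.cvtColor(i["img"],cv2.COLOR_RGB2HSV);am=cv2.inRange(hsv,(3,110,50),(25,255,255))
        wh=cv2.inRange(i["img"],(105,100,95),(255,255,255)) 
        for nm,m in (("amber",am),("white",wh)):
            z=np.zeros_like(m);z[b[1]:b[3],b[0]:b[2]]=m[b[1]:b[3],b[0]:b[2]]
            n,l,s,cc=cv2.connectedComponentsWithStats(z)
            print(k,nm,[(s[q].tolist(),cc[q].round(1).tolist()) for q in range(1,n) if s[q][4]>15])
    return t,c
E
python3 - <<'E'
from jarfit import *
s,M=st();print("grip",s["ee_pos"]+.164*M[:,2]);fit()
E
```

```text
33.75 [-0.383 -0.37   0.762  1.948  0.183  0.985  1.999] [ 0.3911 -0.2706  0.4717] 
 [[-0.886 -0.054  0.462]
 [-0.107  0.99  -0.09 ]
 [-0.452 -0.129 -0.883]] [-0.8 -1.3 -2.5] tilt 28.1
grip [ 0.46681406 -0.2854186   0.32699669]
top amber [([222, 205, 21, 19, 247], [232.1, 213.7]), ([180, 220, 21, 15, 252], [189.9, 226.9])]
top white [([170, 150, 90, 100, 4352], [215.4, 193.5]), ([216, 214, 9, 11, 67], [219.9, 219.0]), ([200, 219, 7, 10, 46], [203.5, 223.3])]
scene amber [([282, 160, 17, 18, 185], [290.5, 168.0]), ([261, 184, 17, 17, 182], [269.2, 191.2])]
scene white [([230, 140, 110, 90, 6397], [283.8, 179.5]), ([279, 173, 12, 10, 68], [284.6, 177.5]), ([270, 180, 11, 9, 53], [275.6, 183.5])]
```

```bash
cat > cyl.py <<'E'
from jf import *
from scipy.optimize import least_squares
th=np.linspace(0,2*np.pi,72,endpoint=False)
def vis(c,cen,ax,x0,x1,caps):
    u=np.cross(ax,[.3,.2,1.]);u/=np.linalg.norm(u);v=np.cross(ax,u)
    n=np.cos(th)[:,None]*u+np.sin(th)[:,None]*v
    xs=np.linspace(x0,x1,12);P=(cen+xs[:,None,None]*ax+.023*n).reshape(-1,3);N=np.tile(n,(12,1))
    A=np.full(len(P),.023*2*np.pi/72*(x1-x0)/12)
    if caps is not None:
        rr=np.linspace(.002,.021,6)
        Q=np.concatenate([cen+caps*ax+q*n for q in rr]);P=np.vstack([P,Q]);N=np.vstack([N,np.tile(ax*np.sign(caps),(len(Q),1))]);A=np.concatenate([A,np.repeat(rr*.0038*2*np.pi/72,72)])
    o=-c["R"].T@c["t"];d=o-P;w=np.clip((N*d).sum(1)/np.linalg.norm(d,axis=1),0,None)*A
    return (proj(c,P)*w[:,None]).sum(0)/w.sum()
def solve(obs,x0):
    def f(p):
        ax=np.array([np.cos(p[3])*np.cos(p[4]),np.sin(p[3])*np.cos(p[4]),np.sin(p[4])])
        return np.concatenate([np.r_[vis(c,p[:3],ax,-.042,.018,-.042)-a,vis(c,p[:3],ax,.018,.042,.042)-l] for c,a,l in obs])
    q=least_squares(f,x0,x_scale=[.01,.01,.01,.1,.1]);return q.x.round(3),q.fun.round(1)
E
python3 - <<'E'
from cyl import *
t=dict(np.load("pics/ft.npz"));c=dict(np.load("pics/fs.npz"))
print("jar2",solve([(t,(189.9,226.9),(203.5,223.3)),(c,(290.5,168),(284.6,177.5))],[.418,.075,.05,-1.3,-.6]))
print("jar1",solve([(t,(232.1,213.7),(219.9,219)),(c,(269.2,191.2),(275.6,183.5))],[.45,-.03,.03,2,0.]))
E
```

```text
jar2 (array([ 0.418,  0.075,  0.049, -1.267, -0.568]), array([-0.2, -0.1,  0.1,  0. ,  0.1, -0.5, -0.3,  0.6]))
jar1 (array([ 0.455, -0.039,  0.036,  2.038, -0.106]), array([-0.4, -0.7, -0.1,  0.3, -1.1,  0.4,  0.4, -0.3]))
```

Fit: jar 1 lies flat. Jar 2 leans in the corner with its centre at (0.418,0.075,0.049), inside all the limits and at rest. Now I unspin and return the basket.

Emit:
move_arm(
  steps=[
    {"dx": 0, "dy": 0, "dz": 0, "spin": 0.14},
    {"dx": 0, "dy": 0, "dz": 0, "spin": 0.14},
    {"dx": 0, "dy": 0, "dz": 0, "spin": 0.14},
    {"dx": 0, "dy": 0, "dz": 0, "spin": 0.14},
    {"dx": 0, "dy": 0, "dz": 0, "spin": 0.14},
    {"dx": 0, "dy": 0, "dz": 0, "spin": 0.14},
    {"dx": 0, "dy": 0, "dz": 0, "spin": 0.14},
    {"dx": 0, "dy": 0, "dz": 0, "spin": 0.14},
    {"dx": 0, "dy": 0, "dz": 0, "spin": 0.14},
    {"dx": 0, "dy": 0, "dz": 0, "spin": 0.14},
    {"dx": 0, "dy": 0, "dz": 0, "spin": 0.14},
    {"dx": 0, "dy": 0, "dz": 0, "spin": 0.14},
  ],
)

```text
time: 35.05
ee_pos: [0.3913, -0.2703, 0.4721]
eef_rot: [0.694, 0.678, 0.138, 0.2]
ft_force: [0.2, 0.5, -3.3]
width: 0.0216
grip_force: 44.8
```

```bash
python3 - <<'E'
from jf import *
s,M=st();print(spinfor(M,[.233,.972,.024]))
a=M[:,2];P=s["ee_pos"];w=spinfor(M,[.233,.972,.024]);M=M@Ro.from_euler('z',w).as_matrix()
B=np.array([.44,-.02,.45]);C=np.array([.4298,.2898,.24])-.164*a
for p,q in [(P,B),(B,C)]: d=M.T@(q-p)*100;print(d.round(2),np.linalg.norm(d))
E
```

```text
35.05 [-0.039 -0.263  0.513  1.938 -0.014  0.962  0.473] [ 0.3913 -0.2703  0.4721] 
 [[ 0.042  0.886  0.463]
 [ 0.996 -0.    -0.09 ]
 [-0.079  0.464 -0.882]] [ 0.2  0.5 -3.3] tilt 28.1
0.2191186904057318
[25.42 -2.3   1.96] 25.598821486569953
[ 29.39 -17.47  -1.13] 34.20430255308676
```

Emit:
move_arm(
  steps=[
    {"dx": 0, "dy": 0, "dz": 0, "spin": 0.11},
    {"dx": 0, "dy": 0, "dz": 0, "spin": 0.109},
    {"dx": 1.5, "dy": -0.1, "dz": 0.1, "spin": 0},
    {"dx": 3.0, "dy": -0.3, "dz": 0.2, "spin": 0},
    {"dx": 3.6, "dy": -0.3, "dz": 0.3, "spin": 0},
    {"dx": 3.6, "dy": -0.3, "dz": 0.3, "spin": 0},
    {"dx": 3.6, "dy": -0.3, "dz": 0.3, "spin": 0},
    {"dx": 3.6, "dy": -0.3, "dz": 0.3, "spin": 0},
    {"dx": 3.4, "dy": -0.3, "dz": 0.2, "spin": 0},
    {"dx": 3.1, "dy": -0.4, "dz": 0.3, "spin": 0},
  ],
)

```text
time: 36.05
ee_pos: [0.4399, -0.0183, 0.4497]
eef_rot: [0.761, 0.601, 0.159, 0.184]
ft_force: [1.0, -0.2, -2.2]
width: 0.0219
grip_force: 44.8
```

```bash
python3 - <<'E'
from jf import *
s,M=st();print(spinfor(M,[.233,.972,.024]));go(np.array([.4298,.2898,.24])-.164*M[:,2],3)
E
```

```text
36.05 [-0.079 -0.276 -0.032  2.033  0.167  0.919 -0.416] [ 0.4399 -0.0183  0.4497] 
 [[ 0.227  0.856  0.464]
 [ 0.974 -0.21  -0.089]
 [ 0.021  0.472 -0.882]] [ 1.  -0.2 -2.2] tilt 28.2
0.00643668865494957
36.05 [-0.079 -0.276 -0.032  2.033  0.167  0.919 -0.416] [ 0.4399 -0.0183  0.4497] 
 [[ 0.227  0.856  0.464]
 [ 0.974 -0.21  -0.089]
 [ 0.021  0.472 -0.882]] [ 1.  -0.2 -2.2] tilt 28.2
rows 12 each [ 2.44 -1.44 -0.09] total [ 29.33 -17.23  -1.13]
```

Emit:
move_arm(
  steps=[
    {"dx": 1.6, "dy": -0.5, "dz": 0, "spin": 0},
    {"dx": 2.6, "dy": -1.0, "dz": 0, "spin": 0},
    {"dx": 3.0, "dy": -1.5, "dz": -0.1, "spin": 0},
    {"dx": 3.0, "dy": -1.8, "dz": -0.1, "spin": 0},
    {"dx": 3.0, "dy": -1.8, "dz": -0.1, "spin": 0},
    {"dx": 3.0, "dy": -1.8, "dz": -0.1, "spin": 0},
    {"dx": 3.0, "dy": -1.9, "dz": -0.1, "spin": 0},
    {"dx": 3.0, "dy": -2.1, "dz": -0.2, "spin": 0},
    {"dx": 2.7, "dy": -2.0, "dz": -0.2, "spin": 0},
    {"dx": 2.2, "dy": -1.6, "dz": -0.1, "spin": 0},
    {"dx": 1.5, "dy": -0.9, "dz": -0.1, "spin": 0},
    {"dx": 0.7, "dy": -0.3, "dz": 0, "spin": 0.006},
  ],
)

```text
time: 37.25
ee_pos: [0.3545, 0.3046, 0.3849]
eef_rot: [0.763, 0.599, 0.16, 0.183]
ft_force: [0.0, 0.3, -3.0]
width: 0.0218
grip_force: 44.8
```

```bash
python3 - <<'E'
from jf import *
s,M=st();print(spinfor(M,[.233,.972,.024]));go(np.array([.4298,.2898,.144])-.164*M[:,2],2)
E
```

```text
37.25 [-0.28  -0.069 -0.65   1.985  0.466  1.035 -1.379] [0.3545 0.3046 0.3849] 
 [[ 0.231  0.856  0.463]
 [ 0.973 -0.216 -0.087]
 [ 0.025  0.471 -0.882]] [ 0.   0.3 -3. ] tilt 28.1
0.0008553585652540819
37.25 [-0.28  -0.069 -0.65   1.985  0.466  1.035 -1.379] [0.3545 0.3046 0.3849] 
 [[ 0.231  0.856  0.463]
 [ 0.973 -0.216 -0.087]
 [ 0.025  0.471 -0.882]] [ 0.   0.3 -3. ] tilt 28.1
rows 5 each [-0.06 -0.92  1.69] total [-0.31 -4.58  8.47]
```

Emit:
move_arm(
  steps=[
    {"dx": 0, "dy": -0.6, "dz": 1.1, "spin": 0},
    {"dx": 0, "dy": -1.0, "dz": 1.9, "spin": 0},
    {"dx": 0, "dy": -1.1, "dz": 2.0, "spin": 0},
    {"dx": -0.1, "dy": -1.0, "dz": 1.8, "spin": 0},
    {"dx": -0.1, "dy": -0.6, "dz": 1.0, "spin": 0},
    {"dx": -0.1, "dy": -0.3, "dz": 0.6, "spin": 0},
    {"dx": 0, "dy": -0.1, "dz": 0.2, "spin": 0},
    {"dx": 0, "dy": 0, "dz": 0, "spin": 0},
  ],
)

```text
time: 38.05
ee_pos: [0.3548, 0.3023, 0.2875]
eef_rot: [0.765, 0.596, 0.16, 0.183]
ft_force: [-0.2, -0.9, -0.8]
width: 0.022
grip_force: 44.9
```

```bash
python3 - <<'E'
from jf import *
s,M=st();print(s["ee_pos"]+.164*M[:,2]);print(bpose()[1])
E
```

```text
38.05 [-0.3    0.061 -0.67   2.102  0.644  0.888 -1.601] [0.3548 0.3023 0.2875] 
 [[ 0.238  0.854  0.463]
 [ 0.971 -0.222 -0.09 ]
 [ 0.026  0.471 -0.882]] [-0.2 -0.9 -0.8] tilt 28.2
[0.43082697 0.28759457 0.14292038]
[0.42268792 0.29300895 0.01519912]
```

Emit:
move_arm(
  steps=[
    {"dx": 0, "dy": -0.05, "dz": 0.1, "spin": 0},
    {"dx": 0, "dy": -0.05, "dz": 0.1, "spin": 0},
    {"dx": 0, "dy": 0, "dz": 0, "spin": 0},
    {"dx": 0, "dy": 0, "dz": 0, "spin": 0},
  ],
  squeeze=10,
)

```text
time: 38.45
ee_pos: [0.3546, 0.3029, 0.2852]
eef_rot: [0.765, 0.597, 0.16, 0.183]
ft_force: [-2.0, 1.3, 1.4]
width: 0.0223
grip_force: 10.1
```

Emit:
move_arm(
  steps=[
    {"dx": 0, "dy": 0, "dz": 0, "spin": 0},
    {"dx": 0, "dy": 0, "dz": 0, "spin": 0},
    {"dx": 0, "dy": 0, "dz": 0, "spin": 0},
    {"dx": 0, "dy": 0, "dz": 0, "spin": 0},
    {"dx": 0, "dy": 0, "dz": 0, "spin": 0},
    {"dx": 0, "dy": 0, "dz": 0, "spin": 0},
    {"dx": 0, "dy": 0, "dz": 0, "spin": 0},
    {"dx": 0, "dy": 0, "dz": 0, "spin": 0},
  ],
  claw=6,
)

```text
time: 39.25
ee_pos: [0.3546, 0.3024, 0.2847]
eef_rot: [0.765, 0.597, 0.16, 0.183]
ft_force: [-0.3, -0.3, 0.1]
width: 0.0596
grip_force: 0.0
```

```bash
python3 - <<'E'
from jf import *
s,M=st();print(s["width"],s["grip_force"])
w=cam("wrist");g=cv2.cvtColor(w["img"],cv2.COLOR_RGB2GRAY)
E
```

```text
39.25 [-0.301  0.066 -0.67   2.105  0.649  0.884 -1.607] [0.3546 0.3024 0.2847] 
 [[ 0.237  0.854  0.462]
 [ 0.971 -0.221 -0.09 ]
 [ 0.026  0.47  -0.882]] [-0.3 -0.3  0.1] tilt 28.1
0.059580536465924025 0.0
```

Released. Retreat along the tool axis.

Emit:
move_arm(
  steps=[
    {"dx": 0, "dy": 0, "dz": -0.8, "spin": 0},
    {"dx": 0, "dy": 0, "dz": -1.5, "spin": 0},
    {"dx": 0, "dy": 0, "dz": -2, "spin": 0},
    {"dx": 0, "dy": 0, "dz": -2.5, "spin": 0},
    {"dx": 0, "dy": 0, "dz": -2.5, "spin": 0},
    {"dx": 0, "dy": 0.5, "dz": -2.5, "spin": 0},
    {"dx": 0, "dy": 1.5, "dz": -2.5, "spin": 0},
    {"dx": 0, "dy": 0, "dz": 0, "spin": 0},
  ],
)

```text
time: 40.1
ee_pos: [0.3052, 0.3117, 0.4244]
eef_rot: [0.765, 0.596, 0.163, 0.183]
ft_force: [-0.1, -0.3, 0.8]
width: 0.0603
grip_force: 0.0
```

```bash
python3 - <<'E'
from cyl import *
from jarfit import fit
s,M=st();t,c=fit()
# black grip in wrist image & scene diff vs initial around the basket
w=cam("wrist");np.savez("pics/wf.npz",**w)
P=lambda p:np.array([.4259,.2902,.012])+Ro.from_euler('z',-14,degrees=True).apply(np.array(p)/1000.)
i0=dict(np.load("pics/scene.npz"))["img"].astype(int);d=np.abs(cv2.GaussianBlur(c["img"],(5,5),0).astype(int)-cv2.GaussianBlur(i0.astype(np.uint8),(5,5),0)).sum(2)
# grip bar centroid in scene then / now
for n,im in (("then",i0.astype(np.uint8)),("now",c["img"])):
    g=(im.max(2)<45).astype(np.uint8);z=np.zeros_like(g);z[122:145,310:360]=g[122:145,310:360]
    k,l,q,cc=cv2.connectedComponentsWithStats(z);print(n,[(q[j].tolist(),cc[j].round(1).tolist()) for j in range(1,k) if q[j][4]>20])
g=(w["img"].max(2)<60).astype(np.uint8)[:250];k,l,q,cc=cv2.connectedComponentsWithStats(g)
for j in range(1,k):
    if q[j][4]>300: print("wrist dark",q[j],ray(w,*cc[j],.145).round(3))
E
```

```text
40.1 [-0.314 -0.178 -0.674  1.978  0.38   1.131 -1.371] [0.3052 0.3117 0.4244] 
 [[ 0.236  0.852  0.467]
 [ 0.971 -0.222 -0.086]
 [ 0.031  0.474 -0.88 ]] [-0.1 -0.3  0.8] tilt 28.3
top amber [([222, 205, 21, 19, 240], [232.0, 213.7]), ([179, 220, 22, 16, 258], [189.7, 226.8])]
top white [([170, 150, 90, 100, 4340], [215.6, 193.7]), ([216, 214, 9, 11, 67], [219.9, 219.0]), ([200, 219, 7, 9, 41], [203.5, 223.1])]
scene amber [([282, 159, 18, 20, 188], [290.5, 168.0]), ([261, 184, 17, 17, 183], [269.3, 191.3])]
scene white [([230, 140, 110, 90, 5230], [274.2, 185.0]), ([316, 146, 24, 33, 324], [330.8, 161.9]), ([279, 173, 12, 10, 67], [284.5, 177.5]), ([270, 180, 11, 9, 52], [275.6, 183.6])]
then [([323, 130, 25, 11, 174], [334.7, 134.8])]
now [([323, 130, 25, 12, 174], [334.7, 135.1])]
wrist dark [387  46  30  28 668] [0.647 0.347 0.145]
wrist dark [ 215  128   29  116 2856] [0.427 0.29  0.145]
wrist dark [170 230  25  20 392] [0.375 0.259 0.145]
wrist dark [272 230  66  20 781] [0.498 0.197 0.145]
```

The grip is back at its original pixels, so the basket is level on the board. The jars haven't moved since they settled and the gripper is clear, so I'm handing in.

```bash
python3 -c "
from bench import job;print(job.close_job())"
```

```text
the job is handed in; nothing more can be done
None
```

Job handed in at about 40 s of the 64 s (no verdict was returned): by my measurements the three caps are in the pan, both jars are at rest in the tray (one leaning in a corner, its centre about 11 mm below the height limit), and the empty basket is back level on its board and released.

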